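# Stir a batch of beads in the studio's bead warmer

### The job

Take the lid off the bead warmer's pan and set it aside, put every blue bead from the white tray into the pan with the others, then take the wooden stick from its stand and stir the beads with its tip close to the pan floor for at least three full wide rounds, about half-way out to the wall, so that the beads are pushed about. Then stand the stick back in its stand and seat the lid flat on the pan, and only after that turn the dial clockwise until it clicks over to on. All beads must end up in the pan; leave the small vase where it stands.

Things in the scene. Friction and masses are not known exactly. Their poses are not given: they have to be found in the camera images.
- blue1: blue barrel bead (a short solid cylinder), smooth and slippery (glazed), 26 mm in diameter, 22 mm long, 25 g, a dark 8 mm hole mark on both flat ends; origin at its centre, z along the bead's axis. Two to four blue beads are present, standing in the white tray at the start; an absent one reads None
- blue2: blue barrel bead (a short solid cylinder), smooth and slippery (glazed), 26 mm in diameter, 22 mm long, 25 g, a dark 8 mm hole mark on both flat ends; origin at its centre, z along the bead's axis. Two to four blue beads are present, standing in the white tray at the start; an absent one reads None
- blue3: blue barrel bead (a short solid cylinder), smooth and slippery (glazed), 26 mm in diameter, 22 mm long, 25 g, a dark 8 mm hole mark on both flat ends; origin at its centre, z along the bead's axis. Two to four blue beads are present, standing in the white tray at the start; an absent one reads None
- blue4: blue barrel bead (a short solid cylinder), smooth and slippery (glazed), 26 mm in diameter, 22 mm long, 25 g, a dark 8 mm hole mark on both flat ends; origin at its centre, z along the bead's axis. Two to four blue beads are present, standing in the white tray at the start; an absent one reads None
- clay1: white clay bead, the same barrel shape, smooth and slippery (glazed), 26 mm in diameter, 22 mm long, 25 g, a dark 8 mm hole mark on both flat ends; origin at its centre, z along the bead's axis; it stands in the pan from the start, in a ring of four about 38 mm from the pan's middle
- clay2: terracotta clay bead, the same barrel shape, smooth and slippery (glazed), 26 mm in diameter, 22 mm long, 25 g, a dark 8 mm hole mark on both flat ends; origin at its centre, z along the bead's axis; it stands in the pan from the start, in a ring of four about 38 mm from the pan's middle
- clay3: white clay bead, the same barrel shape, smooth and slippery (glazed), 26 mm in diameter, 22 mm long, 25 g, a dark 8 mm hole mark on both flat ends; origin at its centre, z along the bead's axis; it stands in the pan from the start, in a ring of four about 38 mm from the pan's middle
- clay4: terracotta clay bead, the same barrel shape, smooth and slippery (glazed), 26 mm in diameter, 22 mm long, 25 g, a dark 8 mm hole mark on both flat ends; origin at its centre, z along the bead's axis; it stands in the pan from the start, in a ring of four about 38 mm from the pan's middle
- warmer: bead warmer, fixed to the table: grey base 310 x 200 mm, top 30 mm above the table, carrying a fixed round steel pan at the back (+x of its frame, 55 mm from its middle) and a black dial at the front (100 mm from its middle, towards -x, so 155 mm from the pan's middle); origin under the middle of the base, x from dial to pan
- pan_floor (a point): middle of the pan's inner floor, 35 mm above the table; axes as the warmer's (x away from the dial). Pan: inner radius 86 mm, wall 4 mm, inner depth 60 mm
- pan_rim (a point): middle of the pan's mouth at rim height, 95 mm above the table; axes as the warmer's
- lid: round aluminium lid, 300 g; origin at the centre of its underside, z up. A plug 158 mm across and 8 mm deep goes inside the pan's mouth, a flange 188 mm across and 4 mm thick rests on the rim (seated: origin 8 mm below the rim); in its middle a dark wooden knob 28 mm in diameter, from 24 to 50 mm above the origin. It sits loose on the pan at the start
- mat: cork mat 180 x 180 x 4 mm, fixed and empty: a free place to put the lid down meanwhile; origin under its middle
- stick: wooden stirring stick, 135 mm long, 70 g, standing upright in the terracotta stand at the start; origin at the middle of its lower end, z up along it: round, 14 mm thick, for the lower 62 mm, then a flat black rubber-covered handle 24 mm wide along its x and 16 mm thick along its y, up to the top at 135 mm
- stick_tip (a point): middle of the stick's flat lower end (the stick's origin)
- stand: round terracotta stand for the stick, fixed, 68 mm wide, flaring to 94 mm at its mouth, 62 mm high, with a round well 26 mm across that widens to a funnel about 52 mm across over the top 15 mm (well floor 6 mm above the table); origin under its middle
- tray: white tray, fixed, 150 x 150 mm, floor 5 mm above the table, walls 5 mm thick and 11 mm high over the table; origin under its middle. The blue beads stand about 32 mm from its middle both ways along its x and y, 64 mm apart
- dial_grip (a point): point on the dial's upright axis where to grip it, 61 mm above the table; its x lies along the grip bar. Black dial: a disc 48 mm across with top 40 mm above the table, on it a grip bar 44 mm long, 13 mm thick, from 40 to 68 mm above the table
- dial (a joint): dial angle, rad: 0 off (bar in line with the warmer's x), growing clockwise from above to its stop at 1.2 (on). A sprung detent resists with up to about 0.16 N m until 0.6, then pulls it on with a click to 1.2, where it stays; released before that, it springs back to off
- vase: small terracotta vase, 68 mm wide, 95 mm high, loose; a bystander, leave it alone; origin under its middle
There are look-alikes about, which are no part of the job. What is shaped like the stick but turquoise or yellow is not meant.

How it is judged:
By the outcome, as a careful person would: the job done as asked, in the order asked, and still so for the second after the job is handed in, with the robot touching nothing.
Of blue1, blue2, blue3, blue4 only 2 to 4 are there at a start; the rules pass over those that are not, and their reading is None.
At some moment in a run one of blue1, blue2, blue3, blue4 may be knocked a few centimetres aside while the robot is not near it.
It also fails if it takes over 210 s, if anything falls off the work surface, if the arm or the gripper's body presses on something with over 40 N, if the wrist force passes 120 N, or if a joint passes its speed limit or range.

### The arm

A 6-joint arm with a two-finger parallel gripper is mounted at the origin on the work surface. World frame = base frame: x ahead of the robot, y to its left, z up, the work surface at z = 0. Lengths are in m, angles in degrees, forces in N, time in s.
With the tool pointing down it reaches from about 0.425 to 0.95 m from the base axis. Payload 3.5 kg.
Tool frame: the origin (TCP) lies on the front face of the gripper's body, between the roots of the fingers; the fingertips stand 73 mm ahead of it and the grasp point (between the pads) lies 54 mm ahead of it; y points along the fingers, x is the direction in which the jaws open and shut, and the axes are right-handed (so a half turn about y gives the same grasp; the last joint's range is limited). The gripper opens to 85 mm and grips with 20 to 120 N. Pads are 22 mm wide; open, the fingers measure 114 mm over their backs; the gripper's body (76 mm by 85 mm) begins 54 mm behind the grasp point. The pads swing forward as they close: fully open they stand 13 mm farther back than shut.
Start: joints at [58.671, 16.404, 90.338, -0, 73.258, -8.594], TCP at [0.261, 0.623, 0.304] pointing down, gripper open.
Joint ranges: [-158.93, 158.93], [-51.34, 127.21], [12.03, 142.37], [-87.48, 267.48], [13.55, 161.25], [-162.69, 162.69]. Speed limits (degrees/s): [159.86, 159.86, 180, 180, 180, 180].

### API

Orientations are given as [roll, pitch, yaw] about the fixed x, y, z axes, in that order (R = Rz(yaw) Ry(pitch) Rx(roll)).
In Python, from rig import arm, snapshot, models gives the robot as it stands.
- The arm moves only by the tool jog_arm, never from a script. Its argument "steps" is a list of rows, each a list of 7 numbers: the shift along the tool's x, y, z in units of 40 mm (1.0 is 40 mm), then the turn, a rotation vector about the tool's x, y, z in units of 5 degrees (1.0 is 5 degrees), then the gripper command: -1 is shut, 1 is fully open, values between are in proportion. In form: [[x, y, z, rx, ry, rz, gripper], ...]. A call has 1 to 20 rows; each row shifts and turns the commanded pose from where the row before left it, along the tool's axes as they then stand; what a row does not reach is not made up. A row lasts 1/12 s, in which the tool goes at most 41.7 mm and 7.16 degrees, less where a joint would pass 70% of its speed; a pose out of reach is approached as far as the arm can. A call is refused whole if a number of a shift passes 1 or a number of a turn 1, either way. A call with a gripper value outside its range is refused whole. The fingers move at their own pace and stop on an object; "force" is the grip in N (left out, the last holds). Time passes only in rows, so rows that do not move let the fingers close. It gives the time, the measured TCP pose, the force and the opening at its end, in the units of the state.
- arm.get_obs(): the state, without advancing time (a new reading comes with each control period).
- snapshot(name): name is "scene" or "side" or "wrist"; returns a dict with "image" (384x512x3 uint8, red, green, blue), "intrinsics" (3x3 intrinsics, pixels), "D" ([k1, k2, p1, p2, k3] as OpenCV has them; the pictures are not rectified), "eye" and "attitude" of the camera in the world; the wrist camera has in their place "tool_from_camera" (4x4, takes a point from camera to tool coordinates, whose origin is the TCP and whose axes are the tool frame's). Camera axes: x right, y down, z forward; pixel columns grow to the right and rows downward; lengths in m; the calibration is good to about 2 mm. A picture is of the moment at which its call begins: read the wrist's pose just before it. There is no depth.
- arm.finish_job(): hands the job in, once; it reports no verdict.
Trained networks look in a picture, given as the dict that the camera call returned (one of the last four; its "shot" number tells which), for a name from the list of things; names that differ only in an ending like _2 or _b are one class to them, and where a whole thing is asked for, a point or a joint stands for the part that bears it (a point fixed in the world has none). Each returns a list of dicts, best first, with "score" (0 to 1); they miss things now and then, are a little off and sometimes report something else, mostly with a low value. They report only what shows in the picture. A call takes as long as a camera call. They do not tell look-alikes from the thing itself.
- models.outline_of(picture, thing): "region" (384x512 bool, what is visible of it) and "rect" ([left, top, width, height] in pixels, round what is visible of it).
The state is a dict: "time_s": time; "joint_positions": joint angles; "qd": joint speeds; "joint_torque": joint torques, N m; "tcp_pos": TCP position; "tool_rot": TCP orientation; "contact_force": force on the tool from outside, world axes, zero at the start; "ft_torque": the same for the moment, N m; "grip_width": finger opening in m.
Only numpy, scipy, OpenCV 4.12 (cv2) and the standard library are available. Lean on these libraries where they do the work, as an engineer would, in place of code of your own. Each camera call takes 0.05 s, during which the arm holds its last target.

## Working session

There is one attempt and no reset: what is moved stays moved. The work goes in short steps, Python scripts to look and compute and a tool call to move; the robot and the scene stay as the last step left them, time stands still between calls to the robot, and variables do not carry over. Pictures are saved under pics/ and viewed, and the job is handed in when it is done.

Besides the shell and the picture viewer there is one more tool, called after "Request:" in YAML: its name, and indented under it one key for each argument. jog_arm: Moves the arm, as the interface text tells. Its arguments: {"type":"object","properties":{"steps":{"type":"array","items":{"type":"array","items":{"type":"number"}}},"force":{"type":"number"}},"required":["steps"]}

```bash
ls; mkdir -p pics; python3 - <<'E'
from rig import arm, snapshot, models
import cv2
print(arm.get_obs())
for n in ["scene","side","wrist"]:
    s=snapshot(n); cv2.imwrite(f"pics/{n}0.png",cv2.resize(s["image"][:,:,::-1],(768,576)))
    print(n,{k:v for k,v in s.items() if k!="image"})
E
```

```text
pics
{'time_s': 0.0, 'joint_positions': array([ 5.86702121e+01,  1.64553122e+01,  9.04218704e+01,  6.93958641e-04,
        7.32599536e+01, -8.59520314e+00]), 'qd': array([ 0.01453581,  0.05384485, -0.15595893,  0.03709453,  0.03847187,
        0.01654278]), 'joint_torque': array([-5.53732098e-04, -4.05966461e+01, -2.92632741e+01, -8.44737997e-05,
        5.67236522e-03,  1.31505463e-06]), 'tcp_pos': array([0.26058761, 0.62214591, 0.30253406]), 'tool_rot': array([-89.97884798,   0.13549681,  67.26523961]), 'contact_force': array([-0.48033012, -0.30065191, -0.61914762]), 'ft_torque': array([-0.01346669,  0.02410545, -0.04994422]), 'grip_width': 0.08487920475881001}
scene {'intrinsics': array([[391.36037493,   0.        , 254.62494225],
       [  0.        , 391.36037493, 197.31338713],
       [  0.        ,   0.        ,   1.        ]]), 'D': array([-0.03828101,  0.        ,  0.        ,  0.        ,  0.        ]), 'eye': array([ 1.04912293, -0.6328884 ,  0.63890114]), 'attitude': array([-124.2695922 ,   -1.20930648,   36.45345859]), 'shot': 1}
side {'intrinsics': array([[394.65165525,
[... 272 characters left out ...]
itude': array([-124.88307599,   -0.2111872 ,  -21.80461384]), 'shot': 2}
wrist {'intrinsics': array([[309.40190387,   0.        , 253.34531662],
       [  0.        , 309.40190387, 195.96201683],
       [  0.        ,   0.        ,   1.        ]]), 'D': array([-0.00258377,  0.        ,  0.        ,  0.        ,  0.        ]), 'tool_from_camera': array([[ 9.99999821e-01,  5.74719142e-04, -1.64068700e-04,
         9.70847429e-05],
       [ 3.19146752e-04, -2.81365747e-01,  9.59600549e-01,
        -7.03381835e-02],
       [ 5.05337492e-04, -9.59600430e-01, -2.81365880e-01,
         7.17769059e-02],
       [ 0.00000000e+00,  0.00000000e+00,  0.00000000e+00,
         1.00000000e+00]]), 'shot': 3}
```

View pics/scene0.png

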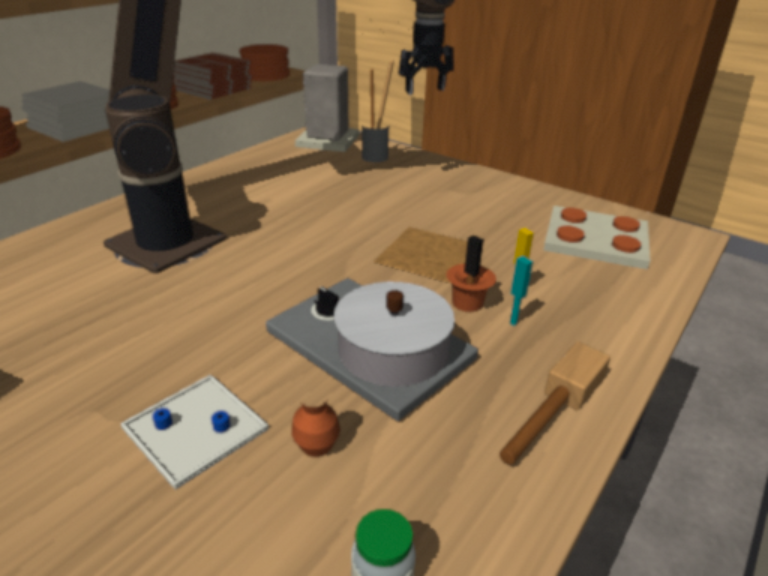

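View pics/side0.png

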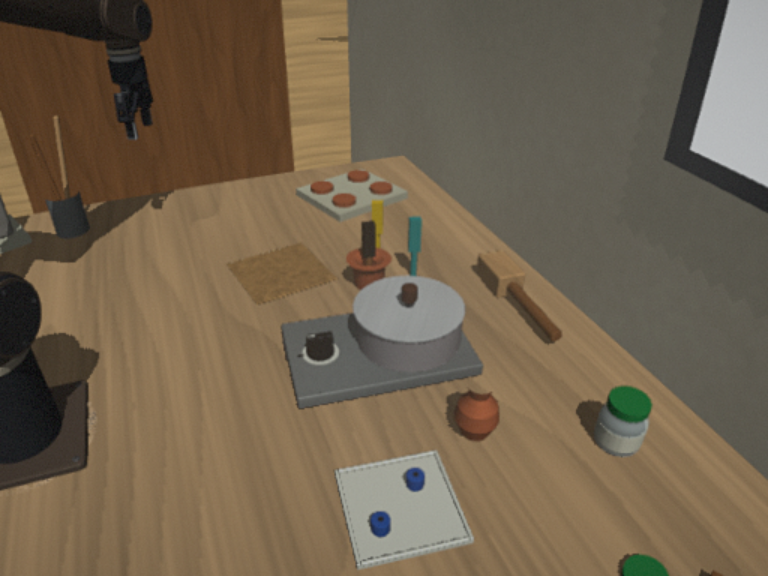

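View pics/wrist0.png

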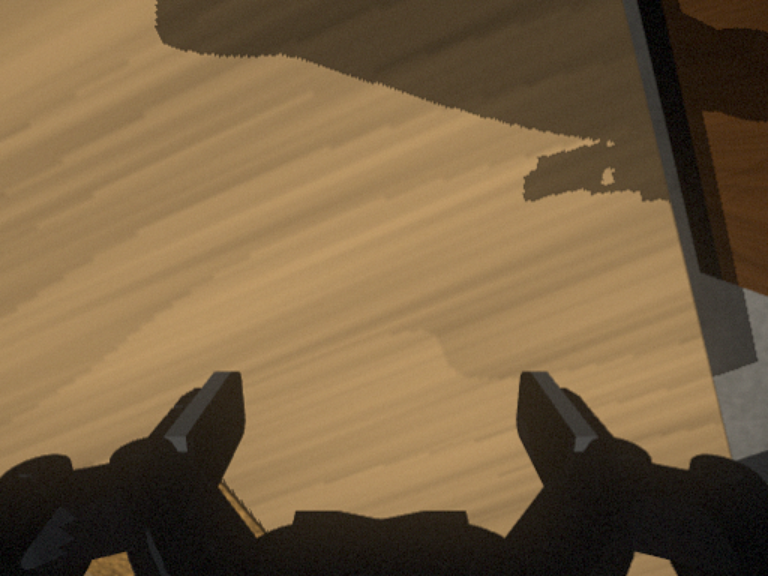

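```bash
cat > h.py <<'E'
from rig import arm, snapshot, models
import numpy as np, cv2
from scipy.spatial.transform import Rotation as R
from scipy.optimize import minimize
def cam(s,obs=None):
    if 'eye' in s: T=np.eye(4);T[:3,:3]=R.from_euler('xyz',s['attitude'],degrees=True).as_matrix();T[:3,3]=s['eye']
    else:
        o=obs; Tt=np.eye(4);Tt[:3,:3]=R.from_euler('xyz',o['tool_rot'],degrees=True).as_matrix();Tt[:3,3]=o['tcp_pos'];T=Tt@s['tool_from_camera']
    return T,s['intrinsics'],s['D']
def proj(P,c):
    T,K,D=c; W=np.linalg.inv(T); rv,_=cv2.Rodrigues(W[:3,:3])
    return cv2.projectPoints(np.asarray(P,float).reshape(-1,3),rv,W[:3,3],K,D)[0].reshape(-1,2)
def ray(uv,z,c):
    T,K,D=c; n=cv2.undistortPoints(np.asarray(uv,float).reshape(-1,1,2),K,D).reshape(-1,2)
    d=np.c_[n,np.ones(len(n))]@T[:3,:3].T; o=T[:3,3]
    return o+d*((z-o[2])/d[:,2])[:,None]
def cyl(r,z0,z1,n=32):
    a=np.linspace(0,2*np.pi,n,endpoint=False);c=np.c_[r*np.cos(a),r*np.sin(a)]
    return np.vstack([np.c_[c,np.full(n,z0)],np.c_[c,np.full(n,z1)]])
def box(lx,ly,z0,z1,cx=0,cy=0):
    return np.array([[cx+sx*lx/2,cy+sy*ly/2,z] for sx in(-1,1) for sy in(-1,1) for z in(z0,z1)])
def place(P,x,y,yaw=0):
    c,s=np.cos(yaw),np.sin(yaw); return np.c_[c*P[:,0]-s*P[:,1]+x,s*P[:,0]+c*P[:,1]+y,P[:,2]]
def hullmask(P,c,up=3):
    uv=proj(P,c); m=np.zeros((384*up,512*up),np.uint8)
    h=cv2.convexHull(((uv+.5)*up-.5).astype(np.float32)); cv2.fillConvexPoly(m,np.round(h*16).astype(np.int32),1,shift=4)
    return m
def fit(parts,views,x0,useyaw=True,up=3):
    # parts: list of point sets (union of hulls); views: [(cam,region)]
    big=[(c,cv2.resize(r.astype(np.uint8),None,fx=up,fy=up,interpolation=cv2.INTER_NEAREST)) for c,r in views]
    def cost(p):
        t=0
        for c,r in big:
            m=np.zeros_like(r)
            for P in parts: m|=hullmask(place(P,p[0]/100,p[1]/100,p[2] if useyaw else 0),c,up)
            t+=1-(m&r).sum()/max(1,(m|r).sum())
        return t/len(big)
    best=None
    for d in ([.5,.5,.15],[-.5,.4,-.15]):
        n=3 if useyaw else 2
        p0=np.array([x0[0]*100,x0[1]*100,x0[2] if useyaw else 0][:n])
        sim=np.vstack([p0]+[p0+np.eye(n)[i]*d[i] for i in range(n)])
        r=minimize(lambda q:cost(np.r_[q,0][:3]),p0,method='Nelder-Mead',options=dict(initial_simplex=sim,xatol=.005,fatol=1e-5))
        if best is None or r.fun<best.fun: best=r
    p=np.r_[best.x,0][:3]; return np.array([p[0]/100,p[1]/100,p[2]]),best.fun
E
cat > m1.py <<'E'
from h import *
S=snapshot("scene");D=snapshot("side");cs,cd=cam(S),cam(D)
for n in ["warmer","lid","mat","stick","stand","tray","vase","blue1","dial","dial_grip"]:
    for s,c,nm in((S,cs,'scene'),(D,cd,'side')):
        o=models.outline_of(s,n); out=[]
        for q in o[:4]:
            ys,xs=np.nonzero(q['region']); u=[xs.mean(),ys.mean()]
            z={'warmer':.03,'lid':.1,'mat':.004,'stick':.09,'stand':.04,'tray':.005,'vase':.04,'blue1':.017}.get(n,.05)
            out.append((round(q['score'],2),np.round(q['rect']).tolist(),np.round(ray([u],z,c)[0][:2],3).tolist()))
        print(n,nm,out)
E
python3 m1.py
```

```text
warmer scene [(0.88, [178.0, 188.0, 142.0, 93.0], [0.612, -0.057])]
warmer side [(0.63, [189.0, 203.0, 133.0, 68.0], [0.548, -0.049]), (0.25, [272.0, 314.0, 14.0, 14.0], [0.521, -0.3])]
lid scene [(0.83, [224.0, 190.0, 79.0, 44.0], [0.637, -0.027])]
lid side [(0.87, [234.0, 182.0, 78.0, 46.0], [0.631, -0.027])]
mat scene [(0.73, [251.0, 154.0, 63.0, 34.0], [0.478, 0.314]), (0.67, [138.0, 274.0, 15.0, 16.0], [0.514, -0.281])]
mat side [(0.93, [153.0, 162.0, 71.0, 38.0], [0.484, 0.31])]
stick scene [(0.79, [342.0, 171.0, 14.0, 45.0], [0.746, 0.196]), (0.56, [310.0, 157.0, 10.0, 32.0], [0.637, 0.227]), (0.47, [341.0, 153.0, 13.0, 19.0], [0.688, 0.338])]
stick side [(0.82, [271.0, 147.0, 8.0, 36.0], [0.74, 0.194]), (0.67, [249.0, 134.0, 13.0, 33.0], [0.706, 0.305]), (0.56, [240.0, 147.0, 10.0, 30.0], [0.654, 0.226]), (0.22, [302.0, 256.0, 34.0, 38.0], [0.62, -0.276])]
stand scene [(0.8, [294.0, 178.0, 35.0, 31.0], [0.647, 0.205])]
stand side [(0.73, [232.0, 165.0, 30.0, 26.0], [0.647, 0.214])]
tray scene [(0.77, [81.0, 252.0, 100.0, 70.0], [0.498, -0.319]), (0.36, [308.0, 158.0, 13.0, 32
[... 174 characters left out ...]
44.0, 91.0], [0.618, -0.066])]
vase side [(0.66, [302.0, 258.0, 33.0, 35.0], [0.647, -0.236])]
blue1 scene [(0.57, [138.0, 274.0, 12.0, 16.0], [0.523, -0.287]), (0.5, [98.0, 273.0, 17.0, 14.0], [0.454, -0.337])]
blue1 side [(0.7, [273.0, 312.0, 14.0, 18.0], [0.525, -0.291]), (0.64, [249.0, 339.0, 14.0, 21.0], [0.455, -0.339]), (0.37, [234.0, 162.0, 30.0, 28.0], [0.66, 0.246])]
dial scene [(0.55, [208.0, 191.0, 21.0, 23.0], [0.481, -0.007])]
dial side [(0.64, [203.0, 218.0, 16.0, 25.0], [0.479, -0.008])]
dial_grip scene [(0.69, [138.0, 275.0, 14.0, 14.0], [0.553, -0.307]), (0.61, [208.0, 190.0, 17.0, 24.0], [0.482, -0.008])]
dial_grip side [(0.52, [202.0, 221.0, 18.0, 21.0], [0.479, -0.006])]
```

```bash
cat > m2.py <<'E'
from h import *
S=snapshot("scene");D=snapshot("side");cs,cd=cam(S),cam(D)
def reg(s,n,i=0): return models.outline_of(s,n)[i]['region']
def rep(n,parts,x0,uy,i=(0,0)):
    v=[(cs,reg(S,n,i[0])),(cd,reg(D,n,i[1]))]
    p,f=fit(parts,v,x0,uy); 
    each=[np.round(fit(parts,[w],x0,uy)[0][:2],4).tolist() for w in v] if not uy else ''
    print(n,np.round(p[:2],4),round(np.degrees(p[2]),1),'cost',round(f,3),each); return p
lid=rep("lid",[cyl(.094,.095,.099),cyl(.014,.111,.137)],[.636,-.027,0],False)
rep("mat",[box(.18,.18,0,.004)],[.48,.312,-.3],True)
rep("tray",[box(.15,.15,0,.011)],[.495,-.32,.3],True)
rep("stand",[np.vstack([cyl(.034,0,.03),cyl(.047,.055,.062)])],[.65,.21,0],False)
rep("blue1",[cyl(.013,.005,.027)],[.523,-.288,0],False,(0,0))
rep("blue2",[cyl(.013,.005,.027)],[.455,-.338,0],False,(1,1))
rep("vase",[cyl(.034,.02,.06)],[.65,-.235,0],False)
rep("dial",[cyl(.024,.03,.04),box(.044,.013,.04,.068)],[.482,-.006,-.1],True)
# warmer: full silhouette of base+pan+lid+dial
for k,yw in ((1,-.1),):
  v=[(cs,reg(S,"warmer")|reg(S,"lid")|reg(S,"dial")),(cd,reg(D,"warmer")|reg(D,"lid")|reg(D,"dial"))]
  pr=[box(.31,.2,0,.03),cyl(.09,.03,.095)+[.055,0,0],cyl(.094,.095,.099)+[.055,0,0],cyl(.014,.111,.137)+[.055,0,0],box(.044,.013,.04,.068,-.1)]
  p,f=fit(pr,v,[.581,-.02,yw]); print("warmer",p,np.degrees(p[2]),f,'pan',p[:2]+.055*np.array([np.cos(p[2]),np.sin(p[2])]),'dial',p[:2]-.1*np.array([np.cos(p[2]),np.sin(p[2])]))
def crop(s,x0,y0,w,h,k,n): cv2.imwrite(n,cv2.resize(s["image"][y0:y0+h,x0:x0+w,::-1],None,fx=k,fy=k,interpolation=cv2.INTER_CUBIC))
a=cv2.resize(S["image"][140:225,285:370,::-1],(390,390),interpolation=cv2.INTER_CUBIC);b=cv2.resize(D["image"][125:210,220:305,::-1],(390,390),interpolation=cv2.INTER_CUBIC)
cv2.imwrite("pics/stick_crop.png",np.hstack([a,b]))
E
python3 m2.py
```

```text
lid [ 0.6331 -0.0178] 0.0 cost 0.036 [[0.6317, -0.0178], [0.6348, -0.0172]]
mat [0.486  0.3241] 10.6 cost 0.12 
tray [ 0.4929 -0.3138] -7.5 cost 0.112 
stand [0.644  0.2148] 0.0 cost 0.346 [[0.6419, 0.2156], [0.653, 0.2239]]
blue1 [ 0.523 -0.288] 0.0 cost 1.0 [[0.523, -0.288], [0.523, -0.288]]
blue2 [ 0.455 -0.338] 0.0 cost 1.0 [[0.455, -0.338], [0.455, -0.338]]
vase [ 0.6493 -0.2331] 0.0 cost 0.599 [[0.65, -0.235], [0.6493, -0.2331]]
dial [ 0.4795 -0.0011] -7.1 cost 0.144 Traceback (most recent call last):
  File "m2.py", line 19, in <module>
    v=[(cs,reg(S,"warmer")|reg(S,"lid")|reg(S,"dial")),(cd,reg(D,"warmer")|reg(D,"lid")|reg(D,"dial"))]
           ~~~^^^^^^^^^^^^
  File "m2.py", line 3, in reg
    def reg(s,n,i=0): return models.outline_of(s,n)[i]['region']
                             ~~~~~~~~~~~~~~~~~~~~~~^^^
IndexError: list index out of range
```

```bash
cat > m3.py <<'E'
from h import *
S=snapshot("scene");D=snapshot("side");cs,cd=cam(S),cam(D)
B=[]
for s,c in((S,cs),(D,cd)):
    h=cv2.cvtColor(s["image"],cv2.COLOR_RGB2HSV); m=cv2.inRange(h,(108,120,40),(130,255,255))
    n,l,st,ce=cv2.connectedComponentsWithStats(m); r=[]
    for i in range(1,n):
        if st[i,4]>30: 
            g=ray([ce[i]],.016,c)[0]
            p,f=fit([cyl(.013,.005,.027)],[(c,cv2.morphologyEx((l==i).astype(np.uint8),cv2.MORPH_CLOSE,np.ones((5,5))))],g,False); r.append((p[:2].round(4).tolist(),round(f,3)))
    print('blue',r)
def get(s,n):
    for k in range(5):
        o=models.outline_of(s,n)
        if o and o[0]['score']>.5: return o[0]['region']
    return np.zeros((384,512),bool)
v=[(cs,get(S,"warmer")|get(S,"lid")|get(S,"dial")),(cd,get(D,"warmer")|get(D,"lid")|get(D,"dial"))]
pr=[box(.31,.2,0,.03),cyl(.09,.03,.095)+[.055,0,0],cyl(.094,.095,.099)+[.055,0,0],cyl(.014,.111,.137)+[.055,0,0],box(.044,.013,.04,.068,-.1)]
p,f=fit(pr,v,[.581,-.01,-.12]); print("warmer",p,np.degrees(p[2]),f,'pan',p[:2]+.055*np.array([np.cos(p[2]),np.sin(p[2])]),'dial',p[:2]-.1*np.array([np.cos(p[2]),np.sin(p[2])]))
def draw(s,c,P,col):
    im=s; 
    for q in proj(P,c): cv2.circle(im,tuple(int(round(t*3+1)) for t in q),2,col,-1)
I=[cv2.resize(s["image"][:,:,::-1],None,fx=3,fy=3,interpolation=cv2.INTER_CUBIC) for s in (S,D)]
for im,c in zip(I,(cs,cd)):
    for P in pr: draw(im,c,place(P,*p),(0,255,0))
    draw(im,c,place(np.vstack([cyl(.047,.062,.062),cyl(.034,0,0)]),.644,.2148),(255,255,0))
    draw(im,c,place(box(.15,.15,0,.011),.4929,-.3138,np.radians(-7.5)),(255,0,255))
    draw(im,c,place(box(.18,.18,0,.004),.486,.3241,np.radians(10.6)),(255,0,255))
cv2.imwrite("pics/ov_s.png",cv2.resize(I[0][420:980,200:1100],(800,498)))
cv2.imwrite("pics/ov_d.png",cv2.resize(I[1][380:1152,420:1020],(466,600)))
a=cv2.resize(S["image"][140:225,285:370,::-1],(390,390),interpolation=cv2.INTER_CUBIC);b=cv2.resize(D["image"][125:210,220:305,::-1],(390,390),interpolation=cv2.INTER_CUBIC)
cv2.imwrite("pics/stick_crop.png",np.hstack([a,b]))
E
python3 m3.py
```

```text
blue [([0.4521, -0.3344], np.float64(0.321)), ([0.5209, -0.2865], np.float64(0.319))]
blue [([0.5262, -0.2883], np.float64(0.289)), ([0.4567, -0.3367], np.float64(0.25))]
warmer [ 0.57920408 -0.00586001 -0.11963968] -6.854848760867084 0.04749043443649137 pan [ 0.63381092 -0.01242451] dial [0.47991891 0.00607543]
```

View pics/stick_crop.png

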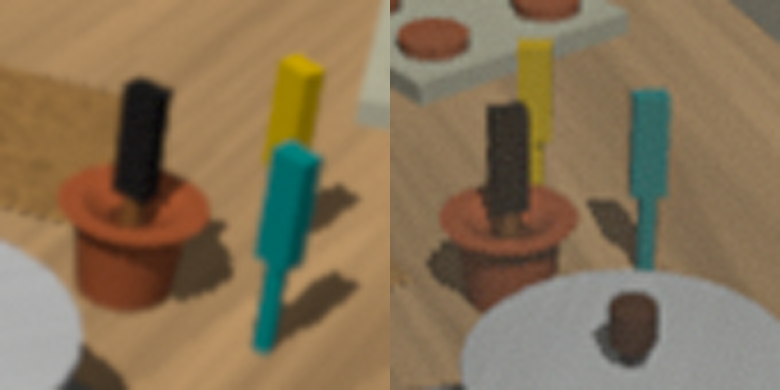

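View pics/ov_s.png

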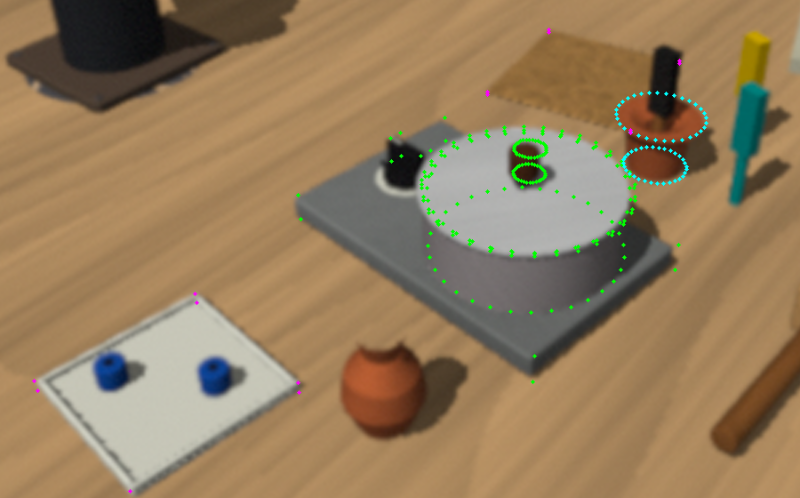

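View pics/ov_d.png

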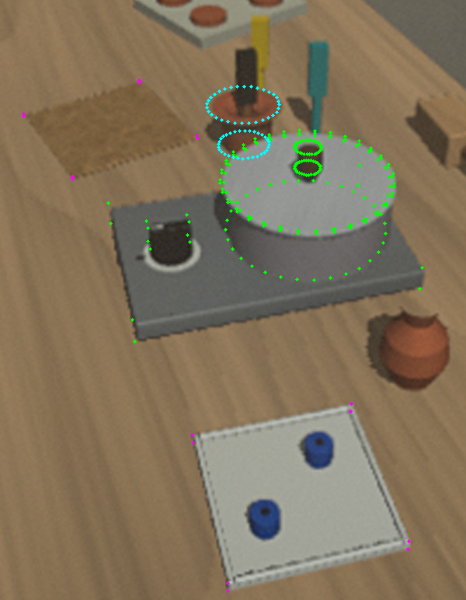

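```bash
cat >> h.py <<'E'
def go(x,y,z,yaw=None,rotfirst=True):
    o=arm.get_obs(); p=o['tcp_pos']; M=R.from_euler('xyz',o['tool_rot'],degrees=True).as_matrix()
    cy=np.degrees(np.arctan2(M[1,0],M[0,0])); print('t',round(o['time_s'],1),'tcp',p.round(4),'yaw',round(cy,2),'tilt(y axis)',M[:,1].round(3),'w',round(o['grip_width'],4),'F',o['contact_force'].round(1))
    d=np.array([x,y,z])-p; M1=M
    if yaw is not None:
        dy=(yaw-cy+180)%360-180; print('  ry units total',round(-dy/5,2))
        if rotfirst: M1=M@R.from_euler('y',-dy,degrees=True).as_matrix()
    print('  total shift tool units',(M1.T@d/.04).round(3),'  (now-axes)',(M.T@d/.04).round(3))
def sh(n,name,crop=None,k=1.5):
    o=arm.get_obs(); s=snapshot(n); im=s["image"][:,:,::-1]
    if crop: x,y,w,h=crop; im=im[y:y+h,x:x+w]
    cv2.imwrite(f"pics/{name}.png",cv2.resize(im,None,fx=k,fy=k,interpolation=cv2.INTER_CUBIC)); return s,cam(s,o)
E
python3 -c "
from h import *
go(.633,-.018,.30,0)"
```

```text
t 2.6 tcp [0.2608 0.6226 0.3039] yaw 67.26 tilt(y axis) [-0. -0. -1.] w 0.0857 F [-0.6  1.1  0.4]
  ry units total 13.45
  total shift tool units [  9.304   0.098 -16.014]   (now-axes) [-11.174   0.098 -14.77 ]
```

Request:
jog_arm:
  steps:
    - [-0.5,0,-0.66,0,0,0,1]
    - [-0.5,0,-0.66,0,0,0,1]
    - [-0.5,0,-0.66,0,0,0,1]
    - [-0.5,0,-0.66,0,0,0,1]
    - [-0.5,0,-0.66,0,0,0,1]
    - [-0.5,0,-0.66,0,0,0,1]
    - [-0.5,0,-0.66,0,0,0,1]
    - [-0.5,0,-0.66,0,0,0,1]
    - [-0.5,0,-0.66,0,0,0,1]
    - [-0.5,0,-0.66,0,0,0,1]
    - [-0.5,0,-0.66,0,0,0,1]
    - [-0.5,0,-0.66,0,0,0,1]
    - [-0.5,0,-0.66,0,0,0,1]
    - [-0.5,0,-0.66,0,0,0,1]
    - [-0.5,0,-0.66,0,0,0,1]
    - [-0.5,0,-0.66,0,0,0,1]
    - [-0.5,0,-0.66,0,0,0,1]
    - [-0.5,0,-0.66,0,0,0,1]
    - [-0.5,0,-0.66,0,0,0,1]
    - [-0.5,0,-0.66,0,0,0,1]

```text
time_s: 4.27
tcp_pos: [0.5938, 0.048, 0.3041]
tool_rot: [-90.0, -0.0, 67.3]
contact_force: [1.1, 0.5, 0.6]
grip_width: 0.0852
```

Request:
jog_arm:
  steps:
    - [0,0,0,0,0.9,0,1]
    - [0,0,0,0,0.9,0,1]
    - [0,0,0,0,0.9,0,1]
    - [0,0,0,0,0.9,0,1]
    - [0,0,0,0,0.9,0,1]
    - [0,0,0,0,0.9,0,1]
    - [0,0,0,0,0.9,0,1]
    - [0,0,0,0,0.9,0,1]
    - [0,0,0,0,0.9,0,1]
    - [0,0,0,0,0.9,0,1]
    - [0,0,0,0,0.9,0,1]
    - [0,0,0,0,0.9,0,1]
    - [0,0,0,0,0.9,0,1]
    - [0,0,0,0,0.9,0,1]
    - [0,0,0,0,0.85,0,1]

```text
time_s: 5.52
tcp_pos: [0.5932, 0.0496, 0.304]
tool_rot: [-90.0, -0.0, -0.2]
contact_force: [0.0, -0.4, -0.9]
grip_width: 0.0854
```

```bash
python3 -c "
from h import *
go(.633,-.018,.30,0)"
```

```text
t 5.5 tcp [0.5932 0.0496 0.304 ] yaw -0.2 tilt(y axis) [ 0. -0. -1.] w 0.0854 F [ 0.  -0.4 -0.9]
  ry units total -0.04
  total shift tool units [ 0.995  0.1   -1.689]   (now-axes) [ 1.001  0.1   -1.686]
```

Request:
jog_arm:
  steps:
    - [0.25,0,-0.42,0,0,0,1]
    - [0.25,0,-0.42,0,0,0,1]
    - [0.25,0,-0.42,0,0,0,1]
    - [0.25,0,-0.43,0,0,0,1]
    - [0,0,0,0,0,0,1]

```text
time_s: 5.93
tcp_pos: [0.6347, -0.0212, 0.3039]
tool_rot: [-90.1, -0.1, -0.2]
contact_force: [-1.1, 0.7, -0.2]
grip_width: 0.0853
```

```bash
python3 -c "
from h import *
s,c=sh('wrist','w1')
print(arm.get_obs()['tcp_pos'])
print('pred lid', proj([[.633,-.018,.137],[.633,-.018,.099]],c)*1.5)
"
```

```text
[ 0.63393277 -0.01981524  0.30375252]
pred lid [[376.89230393 291.38615665]
 [377.23285718 274.10110841]]
```

View pics/w1.png

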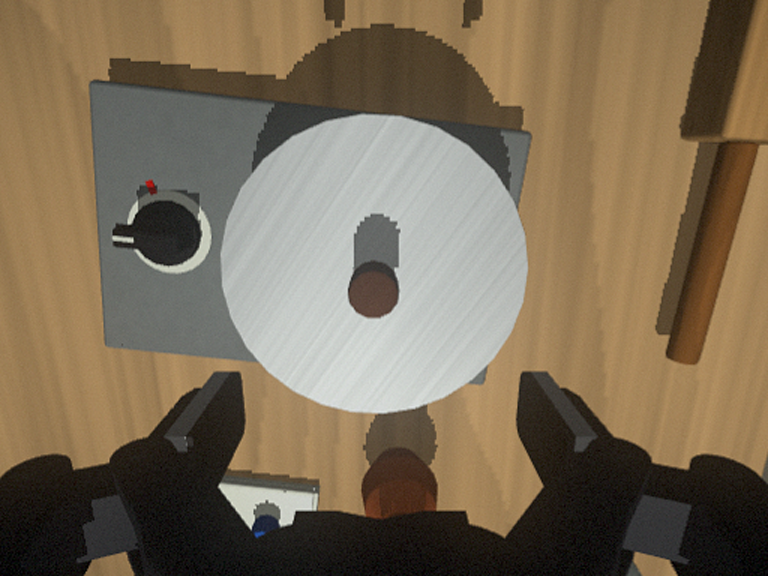

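```bash
python3 -c "
from h import *
o=arm.get_obs();s=snapshot('wrist');c=cam(s,o)
r=lambda u,z: ray(np.array([u])/1.5-0.17,z,c)[0][:2].round(4)
C=[r(u,.03) for u in((91,82),(530,132),(106,346),(487,383))]
print(C,'knob',r((373,291),.137),'lid ellipse c',r((374,263),.099),'ring',r((171.5,232),.03),'disc',r((167,232),.04),'tick',r((115,235),.068))
a,b,c2,d=C
for u,v in((a,b),(c2,d),(c2,a),(d,b)): print(np.linalg.norm(v-u),np.degrees(np.arctan2(*(v-u)[::-1])))
"
```

```text
[array([0.4365, 0.1021]), array([0.7388, 0.0692]), array([ 0.4142, -0.0919]), array([ 0.7209, -0.125 ])] knob [ 0.6299 -0.0159] lid ellipse c [ 0.6299 -0.0091] ring [ 0.4784 -0.0006] disc [0.4797 0.0009] tick [0.4578 0.0033]
0.30408502100563917 -6.211184906618039
0.30848095565204664 -6.159694433754602
0.1952774692584887 83.44271845839171
0.19502320374765664 84.7337552417145
```

Request:
jog_arm:
  steps:
    - [-0.09,0,0.08,0,0,0,1]
    - [0,0.4,0,0,0,0,1]
    - [0,0.4,0,0,0,0,1]
    - [0,0.4,0,0,0,0,1]
    - [0,0.4,0,0,0,0,1]
    - [0,0.4,0,0,0,0,1]
    - [0,0.4,0,0,0,0,1]
    - [0,0.3,0,0,0,0,1]
    - [0,0.2,0,0,0,0,1]
    - [0,0.15,0,0,0,0,1]
    - [0,0,0,0,0,0,1]
    - [0,0,0,0,0,0,1]

```text
time_s: 7.03
tcp_pos: [0.6298, -0.0146, 0.1823]
tool_rot: [-90.0, -0.0, 0.0]
contact_force: [-0.1, -0.1, 0.7]
grip_width: 0.0852
```

Request:
jog_arm:
  steps:
    - [0,0,0,0,0,0,-1]
    - [0,0,0,0,0,0,-1]
    - [0,0,0,0,0,0,-1]
    - [0,0,0,0,0,0,-1]
    - [0,0,0,0,0,0,-1]
    - [0,0,0,0,0,0,-1]
    - [0,0,0,0,0,0,-1]
    - [0,0,0,0,0,0,-1]
    - [0,0,0,0,0,0,-1]
    - [0,0,0,0,0,0,-1]
  force: 60

```text
time_s: 7.87
tcp_pos: [0.6301, -0.0149, 0.1828]
tool_rot: [-90.0, -0.1, 0.0]
contact_force: [-0.4, 0.4, 4.7]
grip_width: 0.0266
```

```bash
python3 -c "
from h import *
go(.486,.324,.27)
sh('wrist','w2')"
```

```text
t 7.9 tcp [ 0.6301 -0.0149  0.1828] yaw 0.01 tilt(y axis) [ 0.002 -0.    -1.   ] w 0.0266 F [-0.4  0.4  4.7]
  total shift tool units [-3.598 -2.189  8.473]   (now-axes) [-3.598 -2.189  8.473]
```

View pics/w2.png

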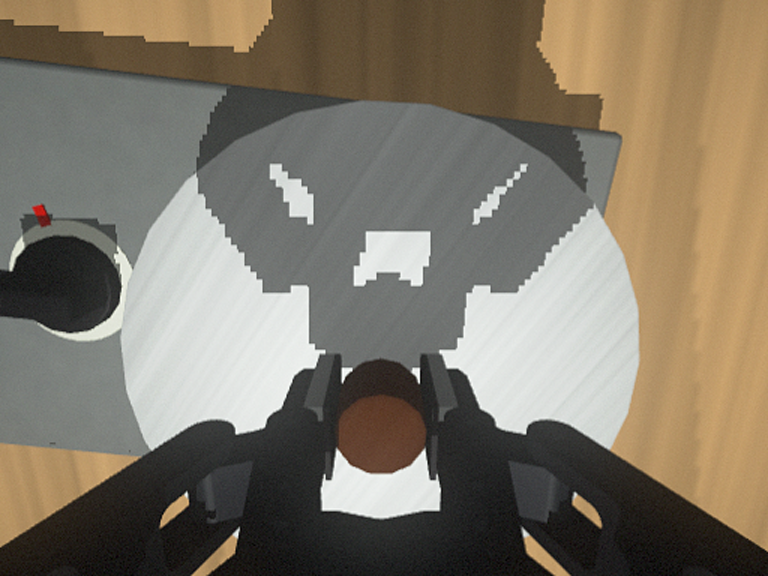

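Request:
jog_arm:
  steps:
    - [0,-0.1,0,0,0,0,-1]
    - [0,-0.2,0,0,0,0,-1]
    - [0,-0.3,0,0,0,0,-1]
    - [0,-0.3,0,0,0,0,-1]
    - [0,-0.3,0,0,0,0,-1]
    - [0,-0.3,0,0,0,0,-1]
    - [0,-0.3,0,0,0,0,-1]
    - [0,-0.3,0,0,0,0,-1]
    - [0,-0.3,0,0,0,0,-1]
    - [0,0,0,0,0,0,-1]

```text
time_s: 8.75
tcp_pos: [0.631, -0.015, 0.2822]
tool_rot: [-90.1, -0.4, 0.0]
contact_force: [1.6, 0.8, -2.3]
grip_width: 0.0263
```

```bash
python3 -c "
from h import *
go(.486,.324,.27)
sh('side','s2',(130,80,240,180),3)"
```

```text
t 8.8 tcp [ 0.631  -0.015   0.2822] yaw 0.02 tilt(y axis) [ 0.006 -0.001 -1.   ] w 0.0263 F [ 1.6  0.8 -2.3]
  total shift tool units [-3.622  0.273  8.477]   (now-axes) [-3.622  0.273  8.477]
```

View pics/s2.png

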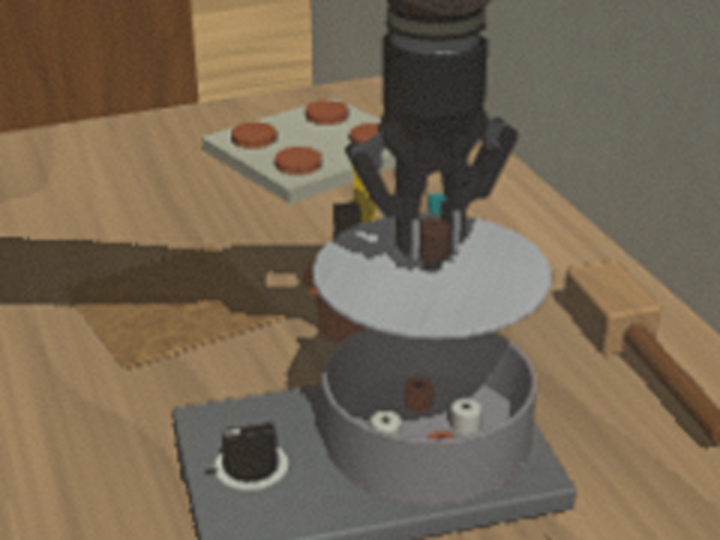

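Request:
jog_arm:
  steps:
    - [-0.4,0,0.2,0,0,0,-1]
    - [-0.4,0,0.4,0,0,0,-1]
    - [-0.4,0,0.4,0,0,0,-1]
    - [-0.4,0,0.4,0,0,0,-1]
    - [-0.4,0,0.4,0,0,0,-1]
    - [-0.4,0,0.4,0,0,0,-1]
    - [-0.4,0,0.4,0,0,0,-1]
    - [-0.4,0,0.4,0,0,0,-1]
    - [-0.4,0,0.5,0,0,0,-1]
    - [0,0,0.5,0,0,0,-1]
    - [0,0,0.5,0,0,0,-1]
    - [0,0,0.5,0,0,0,-1]
    - [0,0,0.5,0,0,0,-1]
    - [0,0,0.5,0,0,0,-1]
    - [0,0,0.5,0,0,0,-1]
    - [0,0,0.5,0,0,0,-1]
    - [0,0,0.5,0,0,0,-1]
    - [0,0,0.5,0,0,0,-1]
    - [0,0,0.5,0,0,0,-1]
    - [0,0,0,0,0,0,-1]

```text
time_s: 10.47
tcp_pos: [0.4848, 0.3278, 0.277]
tool_rot: [-89.9, 0.1, 0.2]
contact_force: [0.0, -0.8, -1.7]
grip_width: 0.0262
```

```bash
python3 -c "
from h import *
go(.486,.324,.104)
s,c=sh('wrist','w3')
print(proj(place(box(.18,.18,.004,.004),.486,.324,np.radians(10.6)),c)*1.5)"
```

```text
t 10.5 tcp [0.4848 0.3278 0.277 ] yaw 0.15 tilt(y axis) [-0.001  0.001 -1.   ] w 0.0262 F [ 0.  -0.8 -1.7]
  total shift tool units [ 0.035  4.324 -0.1  ]   (now-axes) [ 0.035  4.324 -0.1  ]
[[293.96488402 387.47611087]
 [293.96488402 387.47611087]
 [235.43200551 163.05519608]
 [235.43200551 163.05519608]
 [513.26816474 350.83673754]
 [513.26816474 350.83673754]
 [486.80095964 114.25022416]
 [486.80095964 114.25022416]]
```

View pics/w3.png

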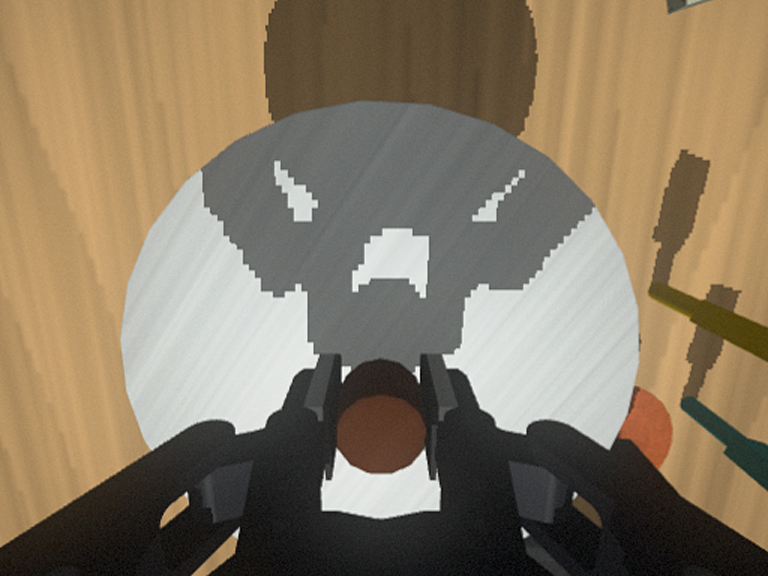

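Request:
jog_arm:
  steps:
    - [0.03,0.4,-0.1,0,0,0,-1]
    - [0,0.5,0,0,0,0,-1]
    - [0,0.5,0,0,0,0,-1]
    - [0,0.5,0,0,0,0,-1]
    - [0,0.5,0,0,0,0,-1]
    - [0,0.5,0,0,0,0,-1]
    - [0,0.5,0,0,0,0,-1]
    - [0,0.4,0,0,0,0,-1]
    - [0,0.3,0,0,0,0,-1]
    - [0,0.15,0,0,0,0,-1]
    - [0,0.05,0,0,0,0,-1]
    - [0,0.04,0,0,0,0,-1]
    - [0,0,0,0,0,0,-1]
    - [0,0,0,0,0,0,-1]

```text
time_s: 11.68
tcp_pos: [0.4875, 0.3214, 0.1055]
tool_rot: [-90.0, -0.1, 0.0]
contact_force: [0.6, 0.7, -3.0]
grip_width: 0.0259
```

Request:
jog_arm:
  steps:
    - [0,0.05,0,0,0,0,-1]
    - [0,0.05,0,0,0,0,-1]
    - [0,0,0,0,0,0,-1]
    - [0,0,0,0,0,0,-1]

```text
time_s: 12.02
tcp_pos: [0.4866, 0.3212, 0.1003]
tool_rot: [-90.0, 0.0, 0.0]
contact_force: [-0.5, 0.3, -2.2]
grip_width: 0.0264
```

Request:
jog_arm:
  steps:
    - [0,0.04,0,0,0,0,-1]
    - [0,0.0,0,0,0,0,-1]
    - [0,0,0,0,0,0,-1]

```text
time_s: 12.27
tcp_pos: [0.4869, 0.3213, 0.0998]
tool_rot: [-90.0, 0.0, 0.0]
contact_force: [-3.2, -2.1, 5.4]
grip_width: 0.0261
```

Request:
jog_arm:
  steps:
    - [0,0,0,0,0,0,1]
    - [0,0,0,0,0,0,1]
    - [0,0,0,0,0,0,1]
    - [0,0,0,0,0,0,1]
    - [0,0,0,0,0,0,1]
    - [0,0,0,0,0,0,1]
    - [0,-0.2,0,0,0,0,1]
    - [0,-0.5,0,0,0,0,1]
    - [0,-0.5,0,0,0,0,1]
    - [0,-0.5,0,0,0,0,1]
    - [0,-0.5,0,0,0,0,1]
    - [0,-0.5,0,0,0,0,1]
    - [0,-0.5,0,0,0,0,1]
    - [0,-0.5,0,0,0,0,1]
    - [0,-0.5,0,0,0,0,1]
    - [0,-0.4,0,0,0,0,1]
    - [0,-0.4,0,0,0,0,1]
    - [0,0,0,0,0,0,1]

```text
time_s: 13.77
tcp_pos: [0.4881, 0.3218, 0.3038]
tool_rot: [-89.8, -0.4, 0.0]
contact_force: [0.7, 0.4, 1.6]
grip_width: 0.0853
```

```bash
python3 -c "
from h import *
go(.489,-.312,.30)
s,c=sh('wrist','w4')
"
```

```text
t 13.8 tcp [0.4881 0.3218 0.3038] yaw 0.02 tilt(y axis) [ 0.008  0.003 -1.   ] w 0.0853 F [0.7 0.4 1.6]
  total shift tool units [  0.017   0.042 -15.845]   (now-axes) [  0.017   0.042 -15.845]
```

View pics/w4.png

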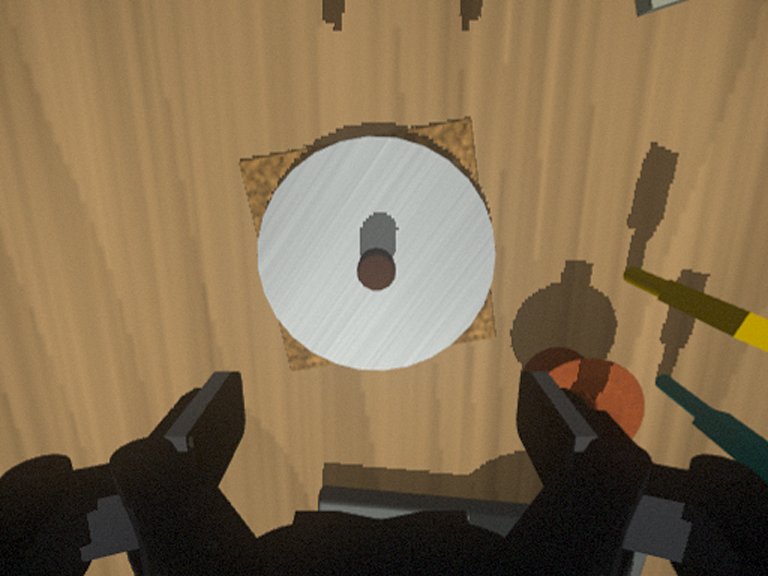

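Request:
jog_arm:
  steps:
    - [0,0,-0.4,0,0,0,1]
    - [0,0,-0.8,0,0,0,1]
    - [0,0,-0.8,0,0,0,1]
    - [0,0,-0.8,0,0,0,1]
    - [0,0,-0.8,0,0,0,1]
    - [0,0,-0.8,0,0,0,1]
    - [0,0,-0.8,0,0,0,1]
    - [0,0,-0.8,0,0,0,1]
    - [0,0,-0.8,0,0,0,1]
    - [0,0,-0.8,0,0,0,1]
    - [0,0,-0.8,0,0,0,1]
    - [0,0,-0.8,0,0,0,1]
    - [0,0,-0.8,0,0,0,1]
    - [0,0,-0.8,0,0,0,1]
    - [0,0,-0.8,0,0,0,1]
    - [0,0,-0.8,0,0,0,1]
    - [0,0,-0.8,0,0,0,1]
    - [0,0,-0.8,0,0,0,1]
    - [0,0,-0.8,0,0,0,1]
    - [0,0,-0.8,0,0,0,1]

```text
time_s: 15.48
tcp_pos: [0.4862, -0.3041, 0.297]
tool_rot: [-89.9, 0.1, -0.0]
contact_force: [0.9, 0.1, 0.9]
grip_width: 0.0856
```

Request:
jog_arm:
  steps:
    - [0,0.3,0,0,0,0,1]
    - [0,0.5,0,0,0,0,1]
    - [0,0.5,0,0,0,0,1]
    - [0,0.2,0,0,0,0,1]
    - [0,0,0,0,0,0,1]
    - [0,0,0,0,0,0,1]

```text
time_s: 15.98
tcp_pos: [0.4867, -0.3022, 0.2379]
tool_rot: [-89.9, 0.1, 0.0]
contact_force: [0.9, 0.1, 0.8]
grip_width: 0.085
```

```bash
cat > beads.py <<'E'
from h import *
import sys
def beads(s,c,z=.016):
    h=cv2.cvtColor(s["image"],cv2.COLOR_RGB2HSV); m=cv2.inRange(h,(108,120,30),(130,255,255))
    n,l,st,ce=cv2.connectedComponentsWithStats(m)
    for i in range(1,n):
        if st[i,4]>30:
            g=ray([ce[i]],z,c)[0]
            p,f=fit([cyl(.013,z-.011,z+.011)],[(c,cv2.morphologyEx((l==i).astype(np.uint8),cv2.MORPH_CLOSE,np.ones((7,7))))],g,False)
            print('blue px',(ce[i]*1.5).round(),'pos',p[:2].round(4),'cost',round(f,3))
if __name__=='__main__':
    s,c=sh('wrist',sys.argv[1]); beads(s,c)
    o=arm.get_obs(); print(o['tcp_pos'],o['tool_rot'])
E
python3 beads.py w5
```

```text
blue px [440. 259.] pos [ 0.5232 -0.29  ] cost 0.279
blue px [330. 332.] pos [ 0.4543 -0.3395] cost 0.362
[ 0.48719224 -0.30260274  0.23918417] [-9.00194238e+01 -2.33181012e-02  4.52318906e-02]
```

View pics/w5.png

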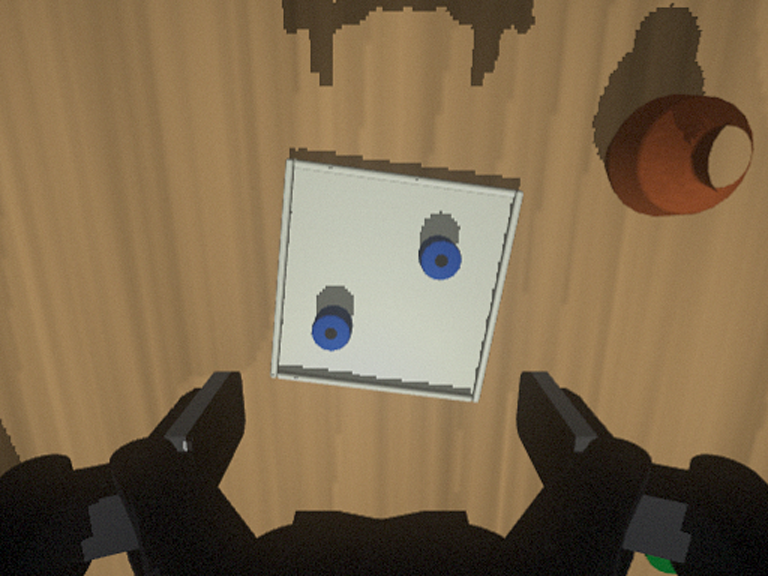

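```bash
python3 -c "
from h import *
o=arm.get_obs();s=snapshot('wrist');c=cam(s,o)
print(ray(np.array([[440.5,260.5],[330,333]])/1.5-.17,.027,c))
g=ray(np.array([[440.5,260.5],[330,333]])/1.5-.17,.027,c)
for a in g: go(a[0],a[1],.12); 
"
```

```text
[[ 0.52447783 -0.29203311  0.027     ]
 [ 0.45442551 -0.34024306  0.027     ]]
t 16.1 tcp [ 0.4874 -0.3029  0.2399] yaw 0.04 tilt(y axis) [ 0.002 -0.001 -1.   ] w 0.0852 F [-0.1 -0.1 -0.3]
  total shift tool units [0.922 2.999 0.275]   (now-axes) [0.922 2.999 0.275]
t 16.1 tcp [ 0.4874 -0.3029  0.2399] yaw 0.04 tilt(y axis) [ 0.002 -0.001 -1.   ] w 0.0852 F [-0.1 -0.1 -0.3]
  total shift tool units [-0.831  2.998 -0.929]   (now-axes) [-0.831  2.998 -0.929]
```

Request:
jog_arm:
  steps:
    - [0.46,0,0.16,0,0,0,0.1]
    - [0.46,0,0.16,0,0,0,0.1]
    - [0,0.5,0,0,0,0,0.1]
    - [0,0.5,0,0,0,0,0.1]
    - [0,0.5,0,0,0,0,0.1]
    - [0,0.5,0,0,0,0,0.1]
    - [0,0.5,0,0,0,0,0.1]
    - [0,0.3,0,0,0,0,0.1]
    - [0,0,0,0,0,0,0.1]
    - [0,0,0,0,0,0,0.1]

```text
time_s: 16.92
tcp_pos: [0.524, -0.2901, 0.1273]
tool_rot: [-90.0, -0.0, 0.0]
contact_force: [-0.4, -0.1, 0.3]
grip_width: 0.0472
```

```bash
python3 beads.py w6; python3 -c "
from h import *
go(.524,-.290,.081)"
```

```text
blue px [379. 346.] pos [ 0.5235 -0.2946] cost 0.395
blue px [205. 432.] pos [ 0.4529 -0.341 ] cost 0.948
[ 0.52450794 -0.29053443  0.12821931] [-9.00833930e+01 -1.05972156e-01  2.39944261e-02]
t 17.0 tcp [ 0.5245 -0.2905  0.1282] yaw 0.02 tilt(y axis) [ 0.002 -0.001 -1.   ] w 0.0472 F [-0.3  0.  -0.2]
  total shift tool units [-0.015  1.18   0.015]   (now-axes) [-0.015  1.18   0.015]
```

View pics/w6.png

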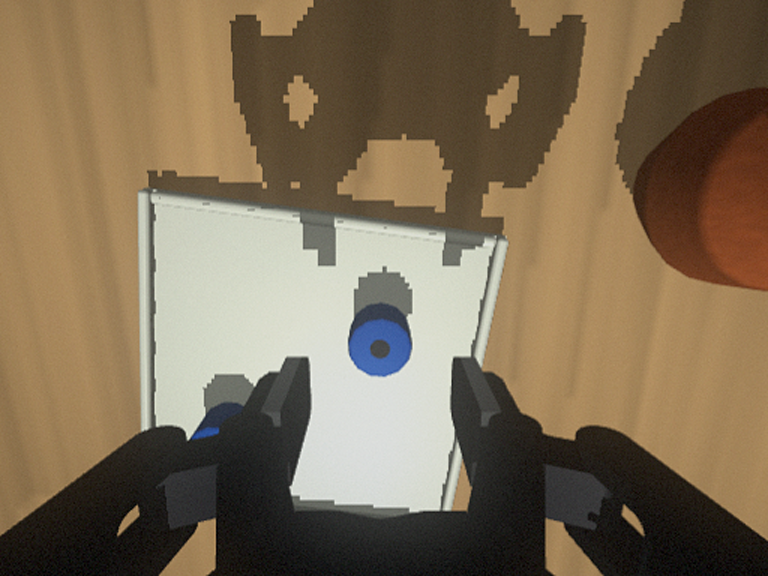

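Request:
jog_arm:
  steps:
    - [-0.01,0.3,-0.06,0,0,0,-0.06]
    - [0,0.3,0,0,0,0,-0.06]
    - [0,0.25,0,0,0,0,-0.06]
    - [0,0.15,0,0,0,0,-0.06]
    - [0,0.1,0,0,0,0,-0.06]
    - [0,0.05,0,0,0,0,-0.06]
    - [0,0,0,0,0,0,-0.06]
    - [0,0,0,0,0,0,-0.06]

```text
time_s: 17.63
tcp_pos: [0.5235, -0.2925, 0.0808]
tool_rot: [-90.0, -0.0, 0.0]
contact_force: [0.1, 0.4, 0.5]
grip_width: 0.0402
```

Request:
jog_arm:
  steps:
    - [0,0,0,0,0,0,-1]
    - [0,0,0,0,0,0,-1]
    - [0,0,0,0,0,0,-1]
    - [0,0,0,0,0,0,-1]
    - [0,0,0,0,0,0,-1]
    - [0,0,0,0,0,0,-1]
  force: 40

```text
time_s: 18.13
tcp_pos: [0.5237, -0.2928, 0.0815]
tool_rot: [-90.1, -0.1, 0.0]
contact_force: [-0.2, -0.1, 3.9]
grip_width: 0.0245
```

Request:
jog_arm:
  steps:
    - [0,-0.1,0,0,0,0,-1]
    - [0,-0.3,0,0,0,0,-1]
    - [0,-0.4,0,0,0,0,-1]
    - [0,-0.5,0,0,0,0,-1]
    - [0,-0.5,0,0,0,0,-1]
    - [0,-0.5,0,0,0,0,-1]
    - [0,-0.5,0,0,0,0,-1]
    - [0,-0.5,0,0,0,0,-1]
    - [0,-0.5,0,0,0,0,-1]
    - [0,0,0,0,0,0,-1]

```text
time_s: 18.97
tcp_pos: [0.5249, -0.2936, 0.2384]
tool_rot: [-90.3, -0.4, 0.0]
contact_force: [0.8, -0.4, 0.2]
grip_width: 0.0241
```

```bash
python3 -c "
from h import *
go(.632,-.017,.23)
sh('wrist','w7')"
```

```text
t 19.0 tcp [ 0.5249 -0.2936  0.2384] yaw 0.03 tilt(y axis) [ 0.007 -0.006 -1.   ] w 0.0241 F [ 0.8 -0.4  0.2]
  total shift tool units [2.679 0.191 6.915]   (now-axes) [2.679 0.191 6.915]
```

View pics/w7.png

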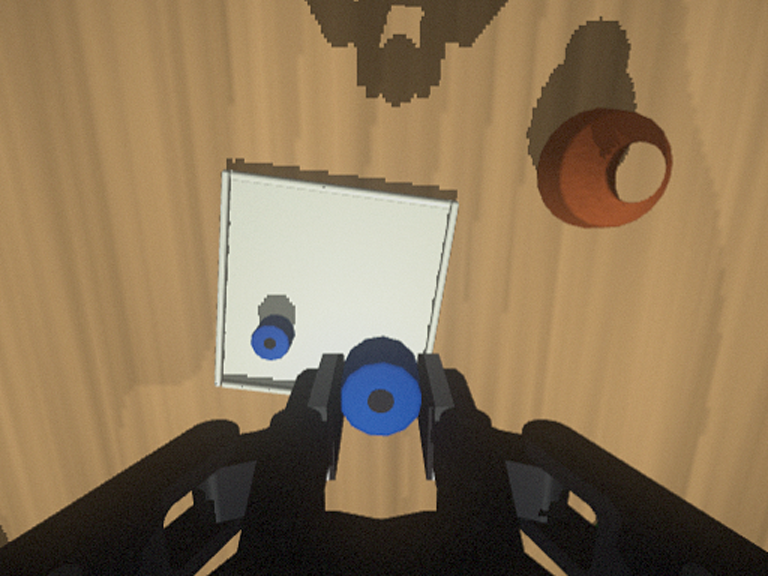

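Request:
jog_arm:
  steps:
    - [0.1,0,0.25,0,0,0,-1]
    - [0.2,0,0.5,0,0,0,-1]
    - [0.2,0,0.5,0,0,0,-1]
    - [0.2,0,0.5,0,0,0,-1]
    - [0.2,0,0.5,0,0,0,-1]
    - [0.2,0,0.5,0,0,0,-1]
    - [0.2,0,0.5,0,0,0,-1]
    - [0.2,0,0.5,0,0,0,-1]
    - [0.2,0,0.5,0,0,0,-1]
    - [0.2,0,0.5,0,0,0,-1]
    - [0.2,0,0.5,0,0,0,-1]
    - [0.2,0,0.5,0,0,0,-1]
    - [0.2,0,0.5,0,0,0,-1]
    - [0.18,0,0.66,0,0,0,-1]
    - [0,0,0,0,0,0,-1]
    - [0,0,0,0,0,0,-1]

```text
time_s: 20.35
tcp_pos: [0.6295, -0.014, 0.2302]
tool_rot: [-90.0, 0.2, 0.2]
contact_force: [0.4, -0.3, -1.0]
grip_width: 0.0245
```

```bash
python3 -c "
from h import *
go(.632,-.017,.13)
s,c=sh('wrist','w8')
a=np.arange(8)*np.pi/4
print((proj(np.c_[.632+.086*np.cos(a),-.017+.086*np.sin(a),a*0+.095],c)*1.5).round())"
```

```text
t 20.4 tcp [ 0.6295 -0.014   0.2302] yaw 0.18 tilt(y axis) [-0.004  0.001 -1.   ] w 0.0245 F [ 0.4 -0.3 -1. ]
  total shift tool units [ 0.073  2.505 -0.077]   (now-axes) [ 0.073  2.505 -0.077]
[[570. 324.]
 [528. 192.]
 [389. 130.]
 [248. 191.]
 [204. 323.]
 [266. 436.]
 [386. 478.]
 [506. 437.]]
```

View pics/w8.png

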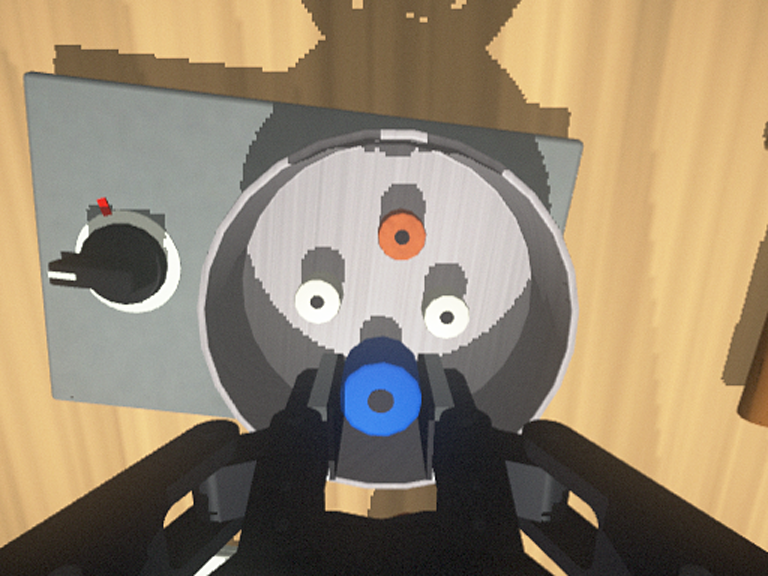

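Request:
jog_arm:
  steps:
    - [0.06,0.4,-0.1,0,0,0,-1]
    - [0,0.5,0,0,0,0,-1]
    - [0,0.5,0,0,0,0,-1]
    - [0,0.5,0,0,0,0,-1]
    - [0,0.35,0,0,0,0,-1]
    - [0,0.17,0,0,0,0,-1]
    - [0,0,0,0,0,0,-1]
    - [0,0,0,0,0,0,-1]

```text
time_s: 21.07
tcp_pos: [0.6329, -0.0204, 0.136]
tool_rot: [-90.0, 0.0, -0.0]
contact_force: [0.1, 0.2, 0.9]
grip_width: 0.0247
```

Request:
jog_arm:
  steps:
    - [0,0,0,0,0,0,-0.06]
    - [0,0,0,0,0,0,-0.06]
    - [0,0,0,0,0,0,-0.06]
    - [0,0,0,0,0,0,-0.06]
    - [0,-0.3,0,0,0,0,-0.06]
    - [0,-0.5,0,0,0,0,-0.06]
    - [0,-0.5,0,0,0,0,-0.06]
    - [0,-0.5,0,0,0,0,-0.06]
    - [0,-0.5,0,0,0,0,-0.06]
    - [0,-0.3,0,0,0,0,-0.06]
    - [0,0,0,0,0,0,-0.06]

```text
time_s: 21.98
tcp_pos: [0.6345, -0.0202, 0.2449]
tool_rot: [-90.1, -0.4, 0.0]
contact_force: [0.7, 0.2, 0.6]
grip_width: 0.0399
```

```bash
python3 -c "
from h import *
go(.486,-.31,.24)
s,c=sh('wrist','w9')"
```

```text
t 22.0 tcp [ 0.6345 -0.0202  0.2449] yaw 0.02 tilt(y axis) [ 0.008 -0.002 -1.   ] w 0.0399 F [0.7 0.2 0.6]
  total shift tool units [-3.718  0.104 -7.242]   (now-axes) [-3.718  0.104 -7.242]
```

View pics/w9.png

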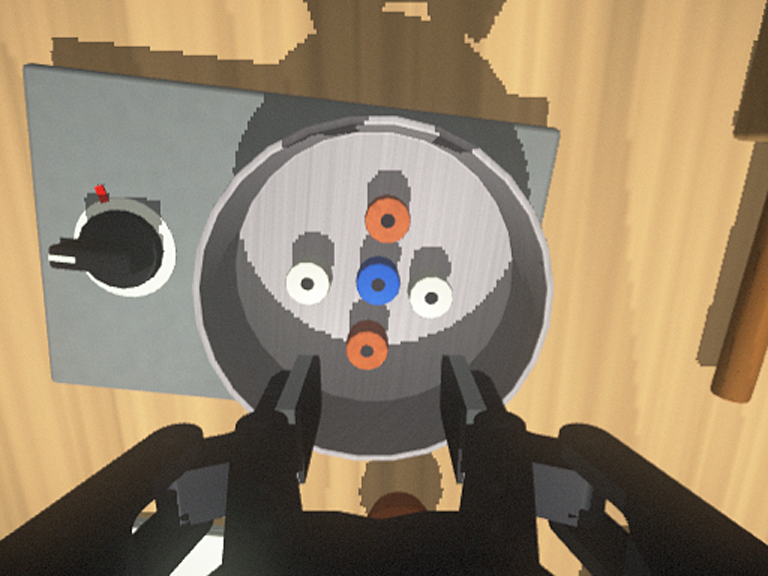

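Request:
jog_arm:
  steps:
    - [-0.15,0,-0.25,0,0,0,-0.06]
    - [-0.25,0,-0.45,0,0,0,-0.06]
    - [-0.25,0,-0.45,0,0,0,-0.06]
    - [-0.25,0,-0.45,0,0,0,-0.06]
    - [-0.25,0,-0.45,0,0,0,-0.06]
    - [-0.25,0,-0.45,0,0,0,-0.06]
    - [-0.25,0,-0.45,0,0,0,-0.06]
    - [-0.25,0,-0.45,0,0,0,-0.06]
    - [-0.25,0,-0.45,0,0,0,-0.06]
    - [-0.25,0,-0.45,0,0,0,-0.06]
    - [-0.25,0,-0.45,0,0,0,-0.06]
    - [-0.25,0,-0.45,0,0,0,-0.06]
    - [-0.25,0,-0.45,0,0,0,-0.06]
    - [-0.25,0,-0.45,0,0,0,-0.06]
    - [-0.25,0,-0.45,0,0,0,-0.06]
    - [-0.25,0,-0.45,0,0,0,-0.06]
    - [-0.25,0,-0.45,0,0,0,-0.06]
    - [-0.25,0,-0.35,0,0,0,-0.06]
    - [-0.1,0,-0.15,0,0,0,-0.06]
    - [0,0,0,0,0,0,-0.06]

```text
time_s: 23.7
tcp_pos: [0.4512, -0.3389, 0.2382]
tool_rot: [-89.9, 0.1, -0.1]
contact_force: [0.4, 1.1, 0.3]
grip_width: 0.0401
```

Request:
jog_arm:
  steps:
    - [0,0.4,0,0,0,0,-0.06]
    - [0,0.5,0,0,0,0,-0.06]
    - [0,0.5,0,0,0,0,-0.06]
    - [0,0.5,0,0,0,0,-0.06]
    - [0,0.5,0,0,0,0,-0.06]
    - [0,0.3,0,0,0,0,-0.06]
    - [0,0.1,0,0,0,0,-0.06]
    - [0,0,0,0,0,0,-0.06]

```text
time_s: 24.37
tcp_pos: [0.4525, -0.337, 0.1264]
tool_rot: [-89.9, 0.1, 0.0]
contact_force: [0.5, 0.6, 0.1]
grip_width: 0.0401
```

```bash
python3 beads.py w10; python3 -c "
from h import *
go(.455,-.340,.081)"
```

```text
blue px [384. 350.] pos [ 0.4539 -0.3419] cost 0.397
[ 0.45307437 -0.33771666  0.12780871] [-8.99680706e+01  2.32524951e-02  3.98340555e-02]
t 24.4 tcp [ 0.4531 -0.3377  0.1278] yaw 0.04 tilt(y axis) [-0.     0.001 -1.   ] w 0.0402 F [ 0.2 -1.   0.2]
  total shift tool units [ 0.049  1.17  -0.058]   (now-axes) [ 0.049  1.17  -0.058]
```

View pics/w10.png

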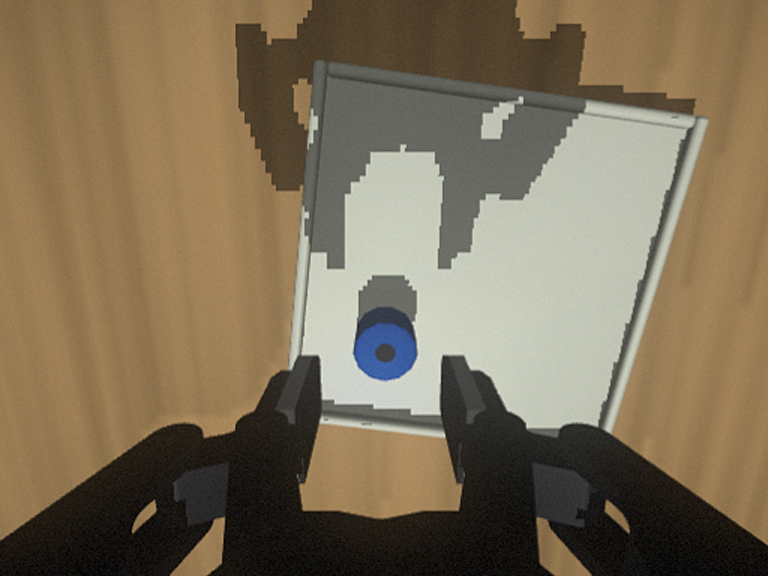

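Request:
jog_arm:
  steps:
    - [0.045,0.3,-0.08,0,0,0,-0.12]
    - [0,0.3,0,0,0,0,-0.12]
    - [0,0.25,0,0,0,0,-0.12]
    - [0,0.15,0,0,0,0,-0.12]
    - [0,0.1,0,0,0,0,-0.12]
    - [0,0.06,0,0,0,0,-0.12]
    - [0,0,0,0,0,0,-0.12]
    - [0,0,0,0,0,0,-0.12]

```text
time_s: 25.08
tcp_pos: [0.4548, -0.3414, 0.0817]
tool_rot: [-90.0, -0.0, 0.0]
contact_force: [-0.9, -1.4, 0.2]
grip_width: 0.0372
```

Request:
jog_arm:
  steps:
    - [0,0,0,0,0,0,-1]
    - [0,0,0,0,0,0,-1]
    - [0,0,0,0,0,0,-1]
    - [0,0,0,0,0,0,-1]
    - [0,0,0,0,0,0,-1]
    - [0,0,0,0,0,0,-1]

```text
time_s: 25.58
tcp_pos: [0.4551, -0.3417, 0.0822]
tool_rot: [-90.1, -0.1, 0.0]
contact_force: [-0.6, 0.2, 4.1]
grip_width: 0.0245
```

Request:
jog_arm:
  steps:
    - [0,-0.1,0,0,0,0,-1]
    - [0,-0.3,0,0,0,0,-1]
    - [0,-0.4,0,0,0,0,-1]
    - [0,-0.5,0,0,0,0,-1]
    - [0,-0.5,0,0,0,0,-1]
    - [0,-0.5,0,0,0,0,-1]
    - [0,-0.5,0,0,0,0,-1]
    - [0,-0.5,0,0,0,0,-1]
    - [0,-0.5,0,0,0,0,-1]
    - [0,0,0,0,0,0,-1]

```text
time_s: 26.42
tcp_pos: [0.4561, -0.3426, 0.239]
tool_rot: [-90.4, -0.4, 0.0]
contact_force: [1.2, -0.2, -0.1]
grip_width: 0.0244
```

```bash
python3 -c "
from h import *
go(.632+.04,-.018-.047,.24)
sh('wrist','w11')"
```

```text
t 26.4 tcp [ 0.4561 -0.3426  0.239 ] yaw 0.03 tilt(y axis) [ 0.006 -0.007 -1.   ] w 0.0244 F [ 1.2 -0.2 -0.1]
  total shift tool units [ 5.4   -0.038  6.938]   (now-axes) [ 5.4   -0.038  6.938]
```

View pics/w11.png

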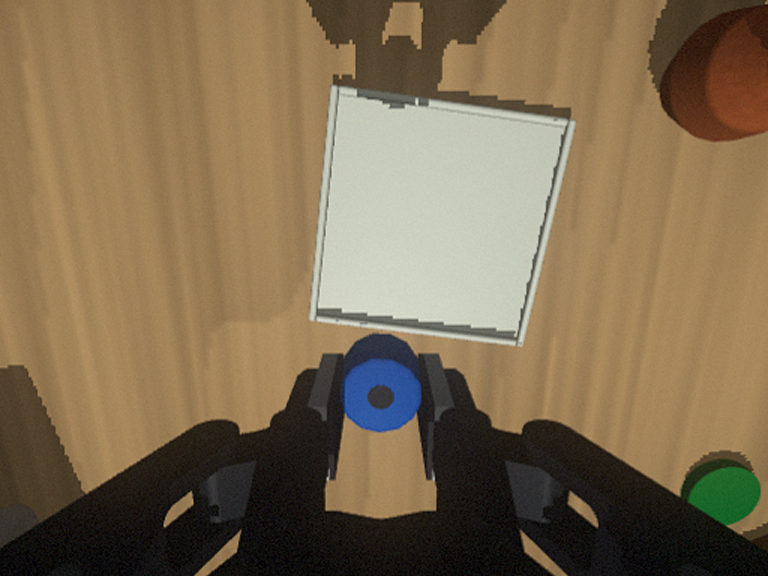

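Request:
jog_arm:
  steps:
    - [0.16,0,0.22,0,0,0,-1]
    - [0.32,0,0.45,0,0,0,-1]
    - [0.32,0,0.45,0,0,0,-1]
    - [0.32,0,0.45,0,0,0,-1]
    - [0.32,0,0.45,0,0,0,-1]
    - [0.32,0,0.45,0,0,0,-1]
    - [0.32,0,0.45,0,0,0,-1]
    - [0.32,0,0.45,0,0,0,-1]
    - [0.32,0,0.45,0,0,0,-1]
    - [0.32,0,0.45,0,0,0,-1]
    - [0.32,0,0.45,0,0,0,-1]
    - [0.32,0,0.45,0,0,0,-1]
    - [0.32,0,0.45,0,0,0,-1]
    - [0.32,0,0.45,0,0,0,-1]
    - [0.32,0,0.45,0,0,0,-1]
    - [0.32,0,0.45,0,0,0,-1]
    - [0.19,0,0.22,0,0,0,-1]
    - [0,0,0,0,0,0,-1]

```text
time_s: 27.97
tcp_pos: [0.6608, -0.0511, 0.2312]
tool_rot: [-89.9, 0.2, 0.2]
contact_force: [-1.1, 0.6, -0.2]
grip_width: 0.0243
```

```bash
python3 -c "
from h import *
go(.662,-.055,.134)"
```

```text
t 28.0 tcp [ 0.6608 -0.0511  0.2312] yaw 0.18 tilt(y axis) [-0.003  0.001 -1.   ] w 0.0243 F [-1.1  0.6 -0.2]
  total shift tool units [ 0.037  2.431 -0.102]   (now-axes) [ 0.037  2.431 -0.102]
```

```bash
python3 -c "
from h import *
go(.662,-.055,.134)"
```

```text
t 28.0 tcp [ 0.6608 -0.0511  0.2312] yaw 0.18 tilt(y axis) [-0.003  0.001 -1.   ] w 0.0243 F [-1.1  0.6 -0.2]
  total shift tool units [ 0.037  2.431 -0.102]   (now-axes) [ 0.037  2.431 -0.102]
```

Request:
jog_arm:
  steps:
    - [0.02,0.4,-0.05,0,0,0,-1]
    - [0,0.5,0,0,0,0,-1]
    - [0,0.5,0,0,0,0,-1]
    - [0,0.5,0,0,0,0,-1]
    - [0,0.35,0,0,0,0,-1]
    - [0,0.18,0,0,0,0,-1]
    - [0,0,0,0,0,0,-1]
    - [0,0,0,0,0,0,-1]

```text
time_s: 28.63
tcp_pos: [0.6614, -0.056, 0.1363]
tool_rot: [-90.0, 0.0, -0.0]
contact_force: [-0.2, 0.3, -0.7]
grip_width: 0.024
```

Request:
jog_arm:
  steps:
    - [0,0,0,0,0,0,-0.2]
    - [0,0,0,0,0,0,-0.2]
    - [0,0,0,0,0,0,-0.2]
    - [0,0,0,0,0,0,-0.2]
    - [0,-0.3,0,0,0,0,-0.2]
    - [0,-0.5,0,0,0,0,-0.2]
    - [0,-0.5,0,0,0,0,-0.2]
    - [0,-0.5,0,0,0,0,-0.2]
    - [0,-0.5,0,0,0,0,-0.2]
    - [0,-0.5,0,0,0,0,-0.2]
    - [0,-0.5,0,0,0,0,-0.2]
    - [0,-0.5,0,0,0,0,-0.2]
    - [0,0,0,0,0,0,-0.2]

```text
time_s: 29.72
tcp_pos: [0.6633, -0.0559, 0.2955]
tool_rot: [-90.1, -0.6, 0.0]
contact_force: [0.5, -0.8, 1.8]
grip_width: 0.0344
```

```bash
python3 -c "
from h import *
go(.646,.215,.30)
s,c=sh('wrist','w12')"
```

```text
t 29.7 tcp [ 0.6633 -0.0559  0.2955] yaw 0.03 tilt(y axis) [ 0.011 -0.003 -1.   ] w 0.0344 F [ 0.5 -0.8  1.8]
  total shift tool units [-0.428 -0.134  6.773]   (now-axes) [-0.428 -0.134  6.773]
```

View pics/w12.png

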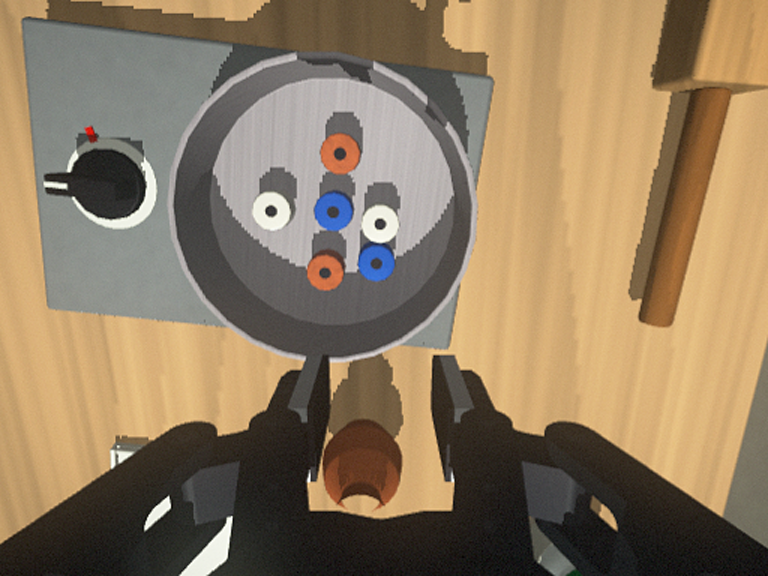

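Request:
jog_arm:
  steps:
    - [-0.03,-0.1,0.3,0,0,0,1]
    - [-0.03,0,0.5,0,0,0,1]
    - [-0.03,0,0.5,0,0,0,1]
    - [-0.03,0,0.5,0,0,0,1]
    - [-0.03,0,0.5,0,0,0,1]
    - [-0.03,0,0.5,0,0,0,1]
    - [-0.03,0,0.5,0,0,0,1]
    - [-0.03,0,0.5,0,0,0,1]
    - [-0.03,0,0.5,0,0,0,1]
    - [-0.03,0,0.5,0,0,0,1]
    - [-0.03,0,0.5,0,0,0,1]
    - [-0.03,0,0.4,0,0,0,1]
    - [-0.03,0,0.3,0,0,0,1]
    - [0,0,0.25,0,0,0,1]
    - [0,0,0,0,0,0,1]
    - [0,0,0,0,0,0,1]

```text
time_s: 31.1
tcp_pos: [0.6457, 0.1946, 0.292]
tool_rot: [-90.0, 0.0, 0.1]
contact_force: [1.0, 0.8, -0.3]
grip_width: 0.0855
```

```bash
python3 -c "
from h import *
go(.646,.215,.30)
s,c=sh('wrist','w13')
S,cs=sh('scene','x1',(280,120,110,110),5); D,cd=sh('side','x2',(200,110,110,110),5)
"
python3 -c "
import cv2,numpy as np
cv2.imwrite('pics/x12.png',np.hstack([cv2.resize(cv2.imread('pics/x%d.png'%i),(400,400)) for i in (1,2)]))"
```

```text
t 31.1 tcp [0.6457 0.1946 0.292 ] yaw 0.05 tilt(y axis) [-0.    -0.001 -1.   ] w 0.0855 F [ 1.   0.8 -0.3]
  total shift tool units [ 0.008 -0.201  0.511]   (now-axes) [ 0.008 -0.201  0.511]
```

View pics/w13.png

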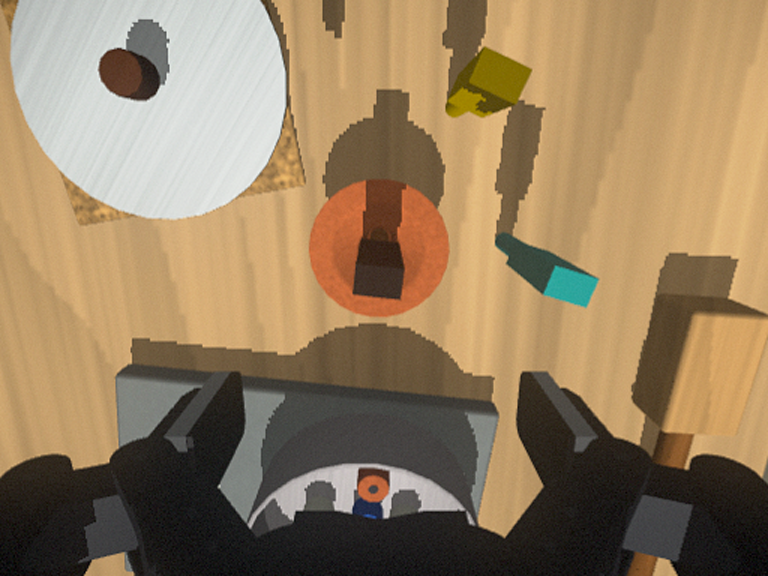

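View pics/x12.png

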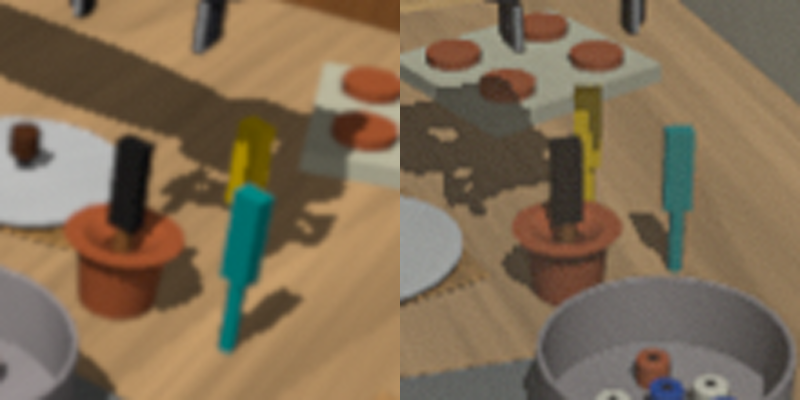

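```bash
cat > st.py <<'E'
from h import *
o=arm.get_obs();s=snapshot('wrist');c=cam(s,o)
r=lambda u,z: ray(np.array(u,float).reshape(-1,2)/1.5-.17,z,c)[:,:2]
q=r([(360,259),(404,264),(401,299),(354,292)],.141)
print('mouth',r([(379,248)],.062).round(4)); print('top',q.round(4),q.mean(0).round(4))
for a,b in((0,1),(3,2),(3,0),(2,1)): d=q[b]-q[a]; print(np.linalg.norm(d).round(4),np.degrees(np.arctan2(d[1],d[0])).round(1))
print('bottom-of-handle back edge',r([(362,236),(402,241)],.068).round(4))
# overlay check with model upright/tilted
S=snapshot('scene');D=snapshot('side')
from itertools import product
reg=[]
for s2 in (S,D):
    h=cv2.cvtColor(s2['image'],cv2.COLOR_RGB2HSV); m=(h[...,2]<75).astype(np.uint8); reg.append(m)
hb=box(.024,.016,.062,.135)
cams=[cam(S),cam(D)]
def mask(p,c):
    M=R.from_euler('xyz',[p[2],p[3],p[4]]).as_matrix(); P=hb@M.T+np.array([p[0],p[1],.006]); return hullmask(P,c,1)
wreg=(cv2.cvtColor(s['image'],cv2.COLOR_RGB2HSV)[...,2]<75).astype(np.uint8)
E
python3 st.py
```

```text
mouth [[0.6449 0.2085]]
top [[0.6359 0.2179]
 [0.6574 0.2155]
 [0.6561 0.1976]
 [0.6327 0.2012]] [0.6455 0.2081]
0.0216 -6.6
0.0237 -8.9
0.017 79.2
0.0179 86.0
bottom-of-handle back edge [[0.6341 0.2173]
 [0.6597 0.2141]]
```

```bash
python3 -c "
from h import *
S=snapshot('scene');D=snapshot('side')
k=110/400
print(ray([[280+134*k,120+143*k]],.141,cam(S)), ray([[200+166*k,110+140*k]],.141,cam(D)))
print('mouth ellipse', ray([[280+125*k,120+238*k]],.062,cam(S)), ray([[200+167*k,110+228*k]],.062,cam(D)))
"
```

```text
[[0.64677417 0.20788364 0.141     ]] [[0.64772409 0.20736115 0.141     ]]
mouth ellipse [[0.65081346 0.2043747  0.062     ]] [[0.64612457 0.20296337 0.062     ]]
```

Request:
jog_arm:
  steps:
    - [0,0,0,0,0.75,0,0.18]
    - [0,0,0,0,0.75,0,0.18]
    - [0,0,0,0,0,0,0.18]
    - [0,0,0,0,0,0,0.18]

```text
time_s: 31.83
tcp_pos: [0.6458, 0.1942, 0.2924]
tool_rot: [-90.0, -0.0, -7.4]
contact_force: [0.0, -0.8, -0.0]
grip_width: 0.0502
```

```bash
python3 -c "
from h import *
o=arm.get_obs();s=snapshot('wrist');c=cam(s,o)
go(.646,.2075,.162,-7.5)"
```

```text
t 31.9 tcp [0.6458 0.1942 0.2923] yaw -7.4 tilt(y axis) [ 0. -0. -1.] w 0.0506 F [-0.6 -0.  -0.1]
  ry units total 0.02
  total shift tool units [-0.039  3.259  0.329]   (now-axes) [-0.038  3.259  0.329]
```

Go down to just above the stick top (tips ≈ .15) and look.

Request:
jog_arm:
  steps:
    - [-0.02,0,0.16,0,0,0,0.18]
    - [-0.02,0,0.17,0,0,0,0.18]
    - [0,0.4,0,0,0,0,0.18]
    - [0,0.5,0,0,0,0,0.18]
    - [0,0.4,0,0,0,0,0.18]
    - [0,0.2,0,0,0,0,0.18]
    - [0,0,0,0,0,0,0.18]
    - [0,0,0,0,0,0,0.18]

```text
time_s: 32.55
tcp_pos: [0.6459, 0.2081, 0.2322]
tool_rot: [-90.0, 0.0, -7.5]
contact_force: [-0.2, -0.6, 0.2]
grip_width: 0.0503
```

```bash
python3 -c "
from h import *
go(.646,.2075,.162,-7.5)
sh('wrist','w14')"
```

```text
t 32.5 tcp [0.6459 0.2081 0.2322] yaw -7.45 tilt(y axis) [-0.001 -0.    -1.   ] w 0.0503 F [-0.2 -0.6  0.2]
  ry units total 0.01
  total shift tool units [ 0.006  1.755 -0.014]   (now-axes) [ 0.006  1.755 -0.014]
```

View pics/w14.png

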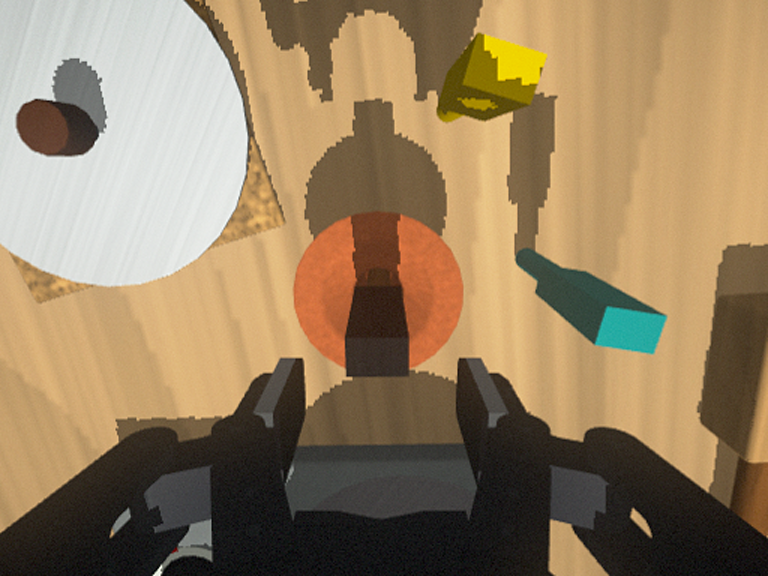

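Request:
jog_arm:
  steps:
    - [0,0.4,0,0,0,0,0.18]
    - [0,0.5,0,0,0,0,0.18]
    - [0,0.4,0,0,0,0,0.18]
    - [0,0.3,0,0,0,0,0.18]
    - [0,0.15,0,0,0,0,0.18]
    - [0,0,0,0,0,0,0.18]
    - [0,0,0,0,0,0,0.18]

```text
time_s: 33.18
tcp_pos: [0.6464, 0.2078, 0.1632]
tool_rot: [-90.0, -0.1, -7.5]
contact_force: [0.1, 0.7, 0.5]
grip_width: 0.0501
```

Request:
jog_arm:
  steps:
    - [0,0,0,0,0,0,-1]
    - [0,0,0,0,0,0,-1]
    - [0,0,0,0,0,0,-1]
    - [0,0,0,0,0,0,-1]
    - [0,0,0,0,0,0,-1]
    - [0,0,0,0,0,0,-1]
    - [0,0,0,0,0,0,-1]
  force: 90

```text
time_s: 33.77
tcp_pos: [0.6464, 0.208, 0.1641]
tool_rot: [-90.0, -0.1, -7.5]
contact_force: [-1.6, 0.1, 5.8]
grip_width: 0.0227
```

```bash
python3 -c "
from h import *
go(.632,-.018,.25)
sh('wrist','w15')"
```

```text
t 33.8 tcp [0.6464 0.208  0.1641] yaw -7.48 tilt(y axis) [ 0.001  0.001 -1.   ] w 0.0227 F [-1.6  0.1  5.8]
  total shift tool units [ 0.382 -2.151 -5.646]   (now-axes) [ 0.382 -2.151 -5.646]
```

View pics/w15.png

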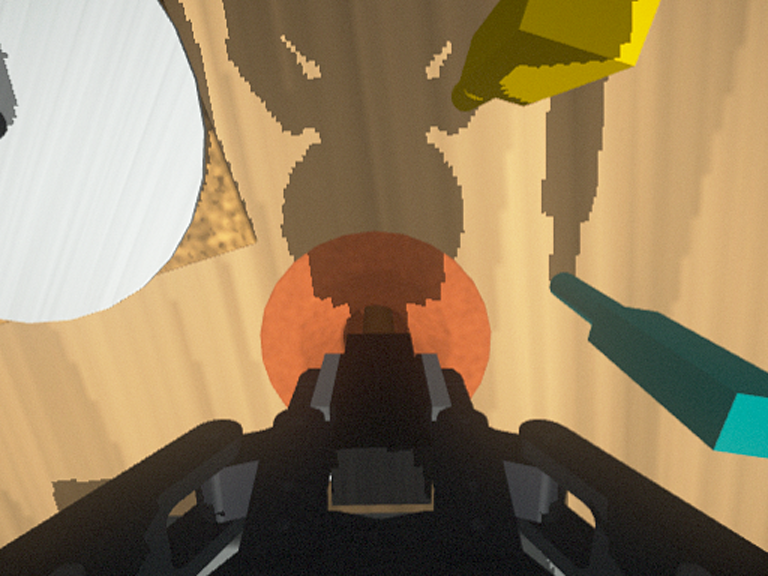

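Request:
jog_arm:
  steps:
    - [0,-0.1,0,0,0,0,-1]
    - [0,-0.3,0,0,0,0,-1]
    - [0,-0.4,0,0,0,0,-1]
    - [0,-0.4,0,0,0,0,-1]
    - [0,-0.4,0,0,0,0,-1]
    - [0,-0.4,0,0,0,0,-1]
    - [0,-0.4,0,0,0,0,-1]
    - [0,-0.4,0,0,0,0,-1]
    - [0,-0.3,0,0,0,0,-1]
    - [0,-0.1,0,0,0,0,-1]
    - [0,0,0,0,0,0,-1]
    - [0,0,0,0,0,0,-1]

```text
time_s: 34.82
tcp_pos: [0.6457, 0.2076, 0.2898]
tool_rot: [-90.0, 0.0, -7.5]
contact_force: [0.8, -0.2, -0.6]
grip_width: 0.0226
```

```bash
python3 -c "
from h import *
go(.632,-.018,.25)
S,cs=sh('scene','x3',(280,60,150,150),4); D,cd=sh('side','x4',(180,50,150,150),4)
a=np.hstack([cv2.resize(cv2.imread('pics/x%d.png'%i),(400,400)) for i in (3,4)]);cv2.imwrite('pics/x34.png',a)
o=arm.get_obs()
for z in (.158,.096,.02): print((proj(np.array([o['tcp_pos']-[0,0,z]]),cs)-[280,60])*400/150,(proj(np.array([o['tcp_pos']-[0,0,z]]),cd)-[180,50])*400/150)
"
```

```text
t 34.8 tcp [0.6457 0.2076 0.2898] yaw -7.48 tilt(y axis) [-0.001 -0.    -1.   ] w 0.0226 F [ 0.8 -0.2 -0.6]
  total shift tool units [ 0.396  0.996 -5.637]   (now-axes) [ 0.396  0.996 -5.637]
[[ 95.75150234 273.67638886]] [[173.07610023 271.42209611]]
[[102.65248104 217.7106195 ]] [[172.4563143  219.58769177]]
[[111.71677023 143.77195405]] [[171.66412955 151.7626488 ]]
```

View pics/x34.png

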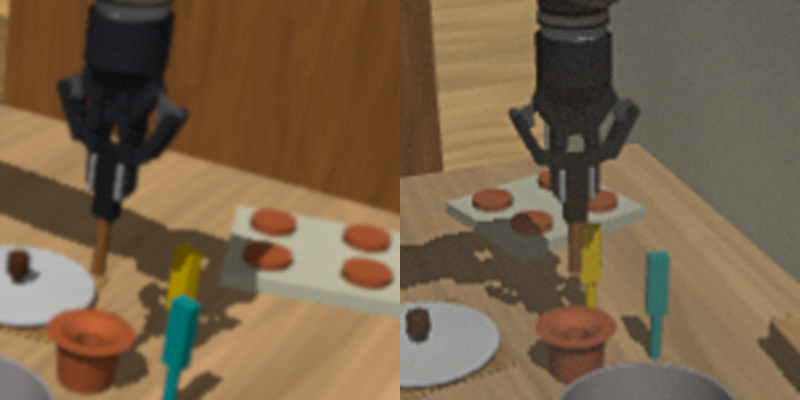

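```bash
python3 -c "
from h import *
go(.6046,.0177,.29)"
```

```text
t 34.9 tcp [0.6454 0.2076 0.2886] yaw -7.49 tilt(y axis) [-0.003 -0.    -1.   ] w 0.0229 F [ 0.1 -0.7 -0.6]
  total shift tool units [-0.392 -0.03  -4.839]   (now-axes) [-0.392 -0.03  -4.839]
```

Request:
jog_arm:
  steps:
    - [-0.03,0,-0.25,0,0,0,-1]
    - [-0.03,0,-0.4,0,0,0,-1]
    - [-0.03,0,-0.4,0,0,0,-1]
    - [-0.03,0,-0.4,0,0,0,-1]
    - [-0.03,0,-0.4,0,0,0,-1]
    - [-0.03,0,-0.4,0,0,0,-1]
    - [-0.03,0,-0.4,0,0,0,-1]
    - [-0.03,0,-0.4,0,0,0,-1]
    - [-0.03,0,-0.4,0,0,0,-1]
    - [-0.03,0,-0.4,0,0,0,-1]
    - [-0.03,0,-0.4,0,0,0,-1]
    - [-0.03,0,-0.4,0,0,0,-1]
    - [-0.03,0,-0.19,0,0,0,-1]
    - [0,0,0,0,0,0,-1]
    - [0,0,0,0,0,0,-1]

```text
time_s: 36.17
tcp_pos: [0.6051, 0.0172, 0.2905]
tool_rot: [-90.0, -0.0, -7.6]
contact_force: [0.7, -0.2, 0.3]
grip_width: 0.0229
```

```bash
python3 -c "
from h import *
go(.6046,.0177,.197)
sh('side','x5',(180,100,150,150),4);sh('wrist','w16')
"
```

```text
t 36.2 tcp [0.6051 0.0172 0.2905] yaw -7.56 tilt(y axis) [ 0.     0.001 -1.   ] w 0.0229 F [ 0.7 -0.2  0.3]
  total shift tool units [-0.014  2.336  0.008]   (now-axes) [-0.014  2.336  0.008]
```

View pics/w16.png

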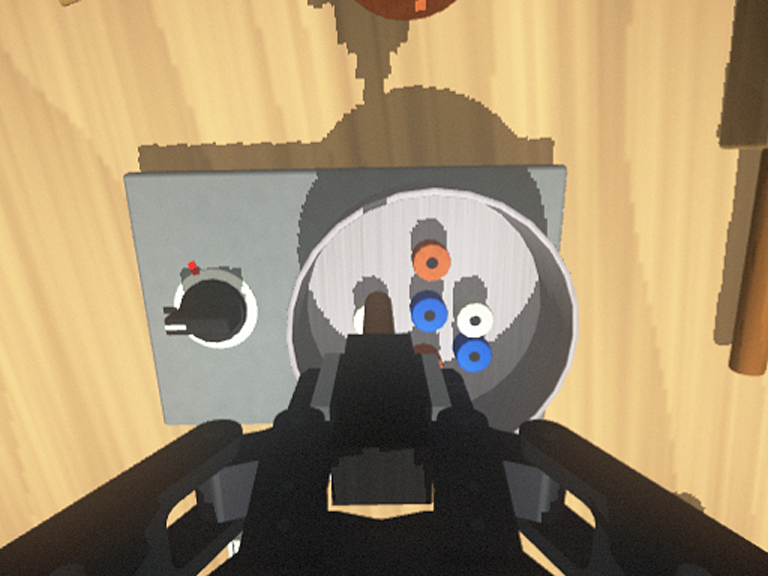

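View pics/x5.png

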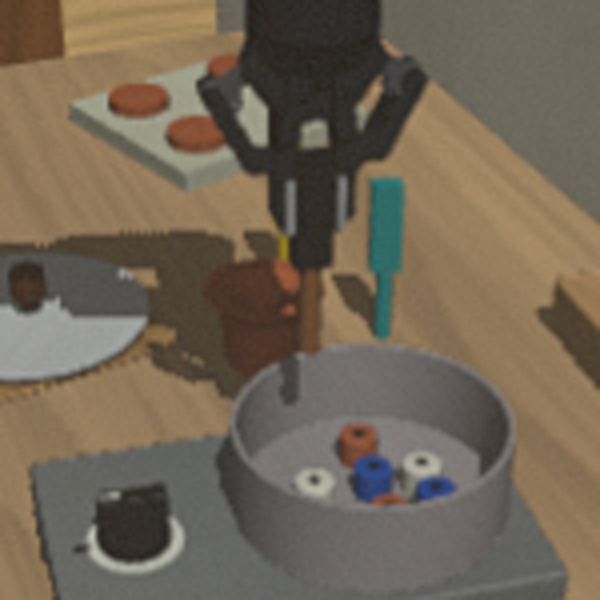

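Request:
jog_arm:
  steps:
    - [0,0.3,0,0,0,0,-1]
    - [0,0.4,0,0,0,0,-1]
    - [0,0.4,0,0,0,0,-1]
    - [0,0.4,0,0,0,0,-1]
    - [0,0.4,0,0,0,0,-1]
    - [0,0.25,0,0,0,0,-1]
    - [0,0.1,0,0,0,0,-1]
    - [0,0.05,0,0,0,0,-1]
    - [0,0.03,0,0,0,0,-1]
    - [0,0,0,0,0,0,-1]
    - [0,0,0,0,0,0,-1]

```text
time_s: 37.18
tcp_pos: [0.6058, 0.0177, 0.1982]
tool_rot: [-90.0, -0.1, -7.5]
contact_force: [-1.2, 0.2, -0.9]
grip_width: 0.023
```

Request:
jog_arm:
  steps:
    - [-0.207,0,-0.285,0,0,0,-1]
    - [-0.109,0,-0.335,0,0,0,-1]
    - [0,0,-0.352,0,0,0,-1]
    - [0.109,0,-0.335,0,0,0,-1]
    - [0.207,0,-0.285,0,0,0,-1]
    - [0.285,0,-0.207,0,0,0,-1]
    - [0.335,0,-0.109,0,0,0,-1]
    - [0.352,0,0,0,0,0,-1]
    - [0.335,0,0.109,0,0,0,-1]
    - [0.285,0,0.207,0,0,0,-1]
    - [0.207,0,0.285,0,0,0,-1]
    - [0.109,0,0.335,0,0,0,-1]
    - [0,0,0.352,0,0,0,-1]
    - [-0.109,0,0.335,0,0,0,-1]
    - [-0.207,0,0.285,0,0,0,-1]
    - [-0.285,0,0.207,0,0,0,-1]
    - [-0.335,0,0.109,0,0,0,-1]
    - [-0.352,0,0,0,0,0,-1]
    - [-0.335,0,-0.109,0,0,0,-1]
    - [-0.285,0,-0.207,0,0,0,-1]

```text
time_s: 38.85
tcp_pos: [0.6031, 0.0199, 0.197]
tool_rot: [-90.0, 0.1, -7.3]
contact_force: [0.5, -0.1, -0.4]
grip_width: 0.0232
```

```bash
python3 -c "
from h import *
go(.6046,.0177,.197)
sh('side','x6',(180,100,150,150),4);sh('wrist','w17')
"
```

```text
t 38.9 tcp [0.6031 0.0199 0.197 ] yaw -7.34 tilt(y axis) [-0.001  0.001 -1.   ] w 0.0232 F [ 0.5 -0.1 -0.4]
  total shift tool units [ 0.044 -0.    -0.051]   (now-axes) [ 0.044 -0.    -0.051]
```

View pics/x6.png

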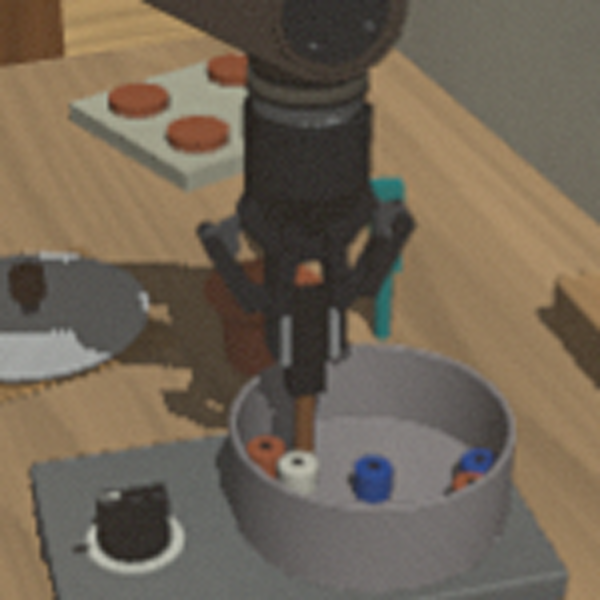

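View pics/w17.png

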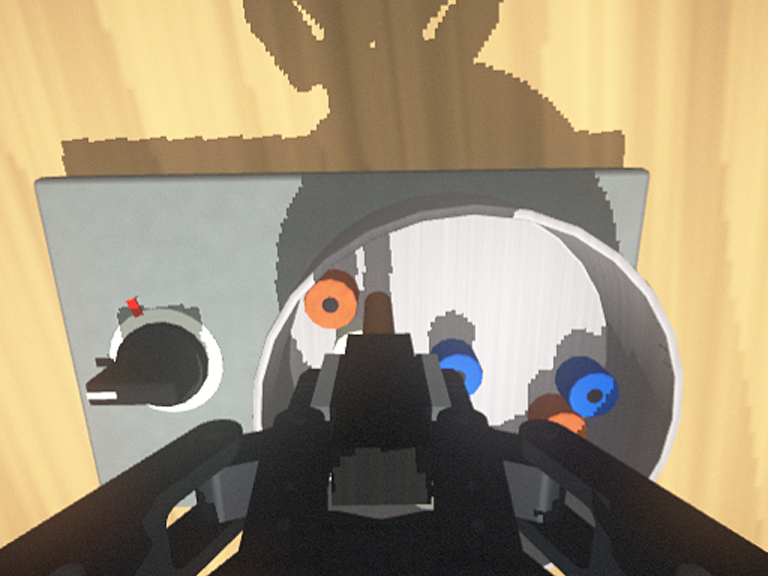

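Request:
jog_arm:
  steps:
    - [-0.207,0,-0.285,0,0,0,-1]
    - [-0.109,0,-0.335,0,0,0,-1]
    - [0,0,-0.352,0,0,0,-1]
    - [0.109,0,-0.335,0,0,0,-1]
    - [0.207,0,-0.285,0,0,0,-1]
    - [0.285,0,-0.207,0,0,0,-1]
    - [0.335,0,-0.109,0,0,0,-1]
    - [0.352,0,0,0,0,0,-1]
    - [0.335,0,0.109,0,0,0,-1]
    - [0.285,0,0.207,0,0,0,-1]
    - [0.207,0,0.285,0,0,0,-1]
    - [0.109,0,0.335,0,0,0,-1]
    - [0,0,0.352,0,0,0,-1]
    - [-0.109,0,0.335,0,0,0,-1]
    - [-0.207,0,0.285,0,0,0,-1]
    - [-0.285,0,0.207,0,0,0,-1]
    - [-0.335,0,0.109,0,0,0,-1]
    - [-0.352,0,0,0,0,0,-1]
    - [-0.335,0,-0.109,0,0,0,-1]
    - [-0.285,0,-0.207,0,0,0,-1]

```text
time_s: 40.62
tcp_pos: [0.603, 0.0199, 0.1969]
tool_rot: [-90.0, 0.1, -7.3]
contact_force: [-0.3, 0.1, -1.1]
grip_width: 0.0229
```

Request:
jog_arm:
  steps:
    - [-0.207,0,-0.285,0,0,0,-1]
    - [-0.109,0,-0.335,0,0,0,-1]
    - [0,0,-0.352,0,0,0,-1]
    - [0.109,0,-0.335,0,0,0,-1]
    - [0.207,0,-0.285,0,0,0,-1]
    - [0.285,0,-0.207,0,0,0,-1]
    - [0.335,0,-0.109,0,0,0,-1]
    - [0.352,0,0,0,0,0,-1]
    - [0.335,0,0.109,0,0,0,-1]
    - [0.285,0,0.207,0,0,0,-1]
    - [0.207,0,0.285,0,0,0,-1]
    - [0.109,0,0.335,0,0,0,-1]
    - [0,0,0.352,0,0,0,-1]
    - [-0.109,0,0.335,0,0,0,-1]
    - [-0.207,0,0.285,0,0,0,-1]
    - [-0.285,0,0.207,0,0,0,-1]
    - [-0.335,0,0.109,0,0,0,-1]
    - [-0.352,0,0,0,0,0,-1]
    - [-0.335,0,-0.109,0,0,0,-1]
    - [-0.285,0,-0.207,0,0,0,-1]

```text
time_s: 42.28
tcp_pos: [0.6031, 0.0199, 0.197]
tool_rot: [-90.0, 0.1, -7.3]
contact_force: [-0.5, 0.0, -0.5]
grip_width: 0.023
```

Request:
jog_arm:
  steps:
    - [-0.207,0,-0.285,0,0,0,-1]
    - [-0.109,0,-0.335,0,0,0,-1]
    - [0,0,-0.352,0,0,0,-1]
    - [0.109,0,-0.335,0,0,0,-1]
    - [0.207,0,-0.285,0,0,0,-1]
    - [0.285,0,-0.207,0,0,0,-1]
    - [0.335,0,-0.109,0,0,0,-1]
    - [0.352,0,0,0,0,0,-1]
    - [0.335,0,0.109,0,0,0,-1]
    - [0.285,0,0.207,0,0,0,-1]
    - [0.207,0,0.285,0,0,0,-1]
    - [0.109,0,0.335,0,0,0,-1]
    - [0,0,0.352,0,0,0,-1]
    - [-0.109,0,0.335,0,0,0,-1]
    - [-0.207,0,0.285,0,0,0,-1]
    - [-0.285,0,0.207,0,0,0,-1]
    - [-0.335,0,0.109,0,0,0,-1]
    - [-0.352,0,0,0,0,0,-1]
    - [-0.335,0,-0.109,0,0,0,-1]
    - [-0.285,0,-0.207,0,0,0,-1]

```text
time_s: 43.95
tcp_pos: [0.6031, 0.0199, 0.197]
tool_rot: [-90.0, 0.1, -7.3]
contact_force: [1.0, -0.8, -0.7]
grip_width: 0.0228
```

```bash
python3 -c "
from h import *
go(.6046,.0177,.197)
sh('side','x7',(180,100,150,150),4);sh('wrist','w18')
"
```

```text
t 44.0 tcp [0.6031 0.0199 0.197 ] yaw -7.34 tilt(y axis) [-0.001  0.    -1.   ] w 0.0228 F [ 1.  -0.8 -0.7]
  total shift tool units [ 0.045 -0.001 -0.049]   (now-axes) [ 0.045 -0.001 -0.049]
```

View pics/x7.png

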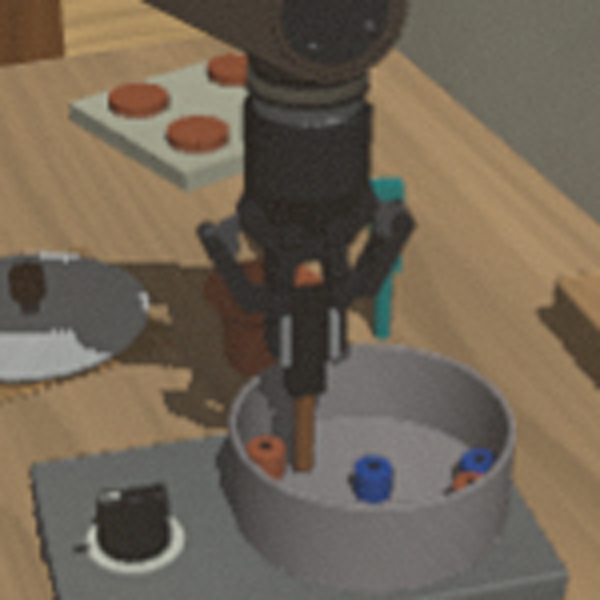

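View pics/w18.png

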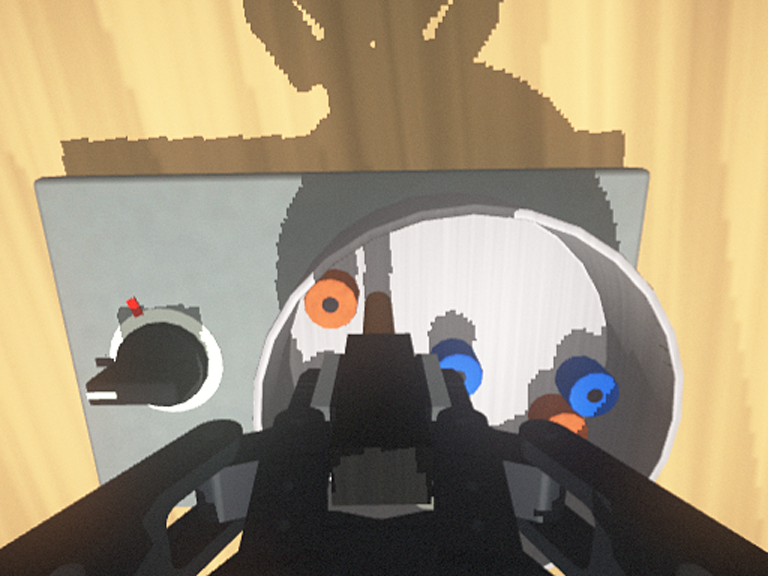

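Request:
jog_arm:
  steps:
    - [0.14,0,-0.14,0,0,0,-1]
    - [0.14,0,-0.14,0,0,0,-1]
    - [0.14,0,-0.14,0,0,0,-1]
    - [0.14,0,-0.14,0,0,0,-1]
    - [0.14,0,-0.14,0,0,0,-1]
    - [0,0,0,0,0,0,-1]
    - [0,-0.2,0,0,0,0,-1]
    - [0,-0.4,0,0,0,0,-1]
    - [0,-0.4,0,0,0,0,-1]
    - [0,-0.4,0,0,0,0,-1]
    - [0,-0.4,0,0,0,0,-1]
    - [0,-0.4,0,0,0,0,-1]
    - [0,-0.2,0,0,0,0,-1]
    - [0,0,0,0,0,0,-1]
    - [0,0,0,0,0,0,-1]

```text
time_s: 45.3
tcp_pos: [0.6293, -0.0135, 0.2935]
tool_rot: [-90.0, -0.0, -7.5]
contact_force: [-0.4, 0.8, -1.9]
grip_width: 0.0228
```

```bash
python3 -c "
from h import *
go(.6455,.208,.29,-7.5)
sh('side','x8',(180,80,150,150),4);sh('wrist','w19')
"
```

```text
t 45.3 tcp [ 0.6293 -0.0135  0.2935] yaw -7.47 tilt(y axis) [ 0.001 -0.    -1.   ] w 0.0228 F [-0.4  0.8 -1.9]
  ry units total 0.01
  total shift tool units [-0.322  0.087  5.543]   (now-axes) [-0.319  0.087  5.543]
```

View pics/w19.png

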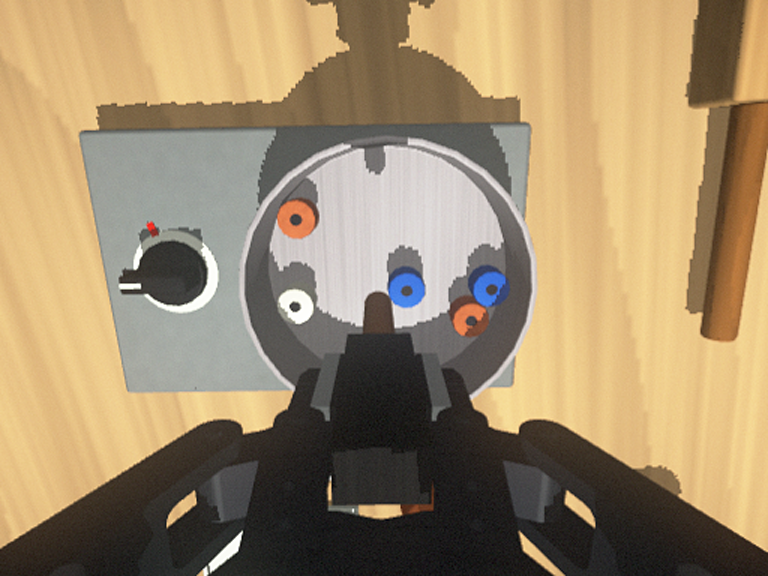

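View pics/x8.png

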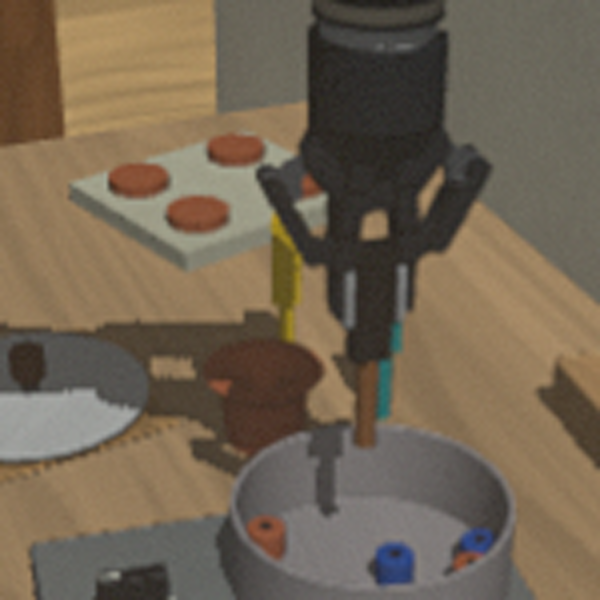

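Request:
jog_arm:
  steps:
    - [-0.02,0,0.25,0,0,0,-1]
    - [-0.02,0,0.4,0,0,0,-1]
    - [-0.02,0,0.4,0,0,0,-1]
    - [-0.02,0,0.4,0,0,0,-1]
    - [-0.02,0,0.4,0,0,0,-1]
    - [-0.02,0,0.4,0,0,0,-1]
    - [-0.02,0,0.4,0,0,0,-1]
    - [-0.02,0,0.4,0,0,0,-1]
    - [-0.02,0,0.4,0,0,0,-1]
    - [-0.02,0,0.4,0,0,0,-1]
    - [-0.02,0,0.4,0,0,0,-1]
    - [-0.02,0,0.4,0,0,0,-1]
    - [-0.02,0,0.4,0,0,0,-1]
    - [-0.02,0,0.3,0,0,0,-1]
    - [-0.02,0,0.15,0,0,0,-1]
    - [-0.02,0,0.04,0,0,0,-1]
    - [0,0,0,0,0,0,-1]
    - [0,0,0,0,0,0,-1]

```text
time_s: 46.9
tcp_pos: [0.6455, 0.2073, 0.2931]
tool_rot: [-90.0, 0.0, -7.5]
contact_force: [0.0, -0.0, -0.3]
grip_width: 0.0228
```

```bash
python3 -c "
from h import *
go(.6460,.208,.166,-7.5)
sh('wrist','w20')
S,cs=sh('scene','x3',(280,60,150,150),4); D,cd=sh('side','x4',(180,50,150,150),4)
a=np.hstack([cv2.resize(cv2.imread('pics/x%d.png'%i),(400,400)) for i in (3,4)]);cv2.imwrite('pics/x34b.png',a)
"
```

```text
t 46.9 tcp [0.6455 0.2073 0.2931] yaw -7.5 tilt(y axis) [-0. -0. -1.] w 0.0228 F [ 0.  -0.  -0.3]
  ry units total -0.0
  total shift tool units [0.009 3.177 0.02 ]   (now-axes) [0.009 3.177 0.02 ]
```

View pics/w20.png

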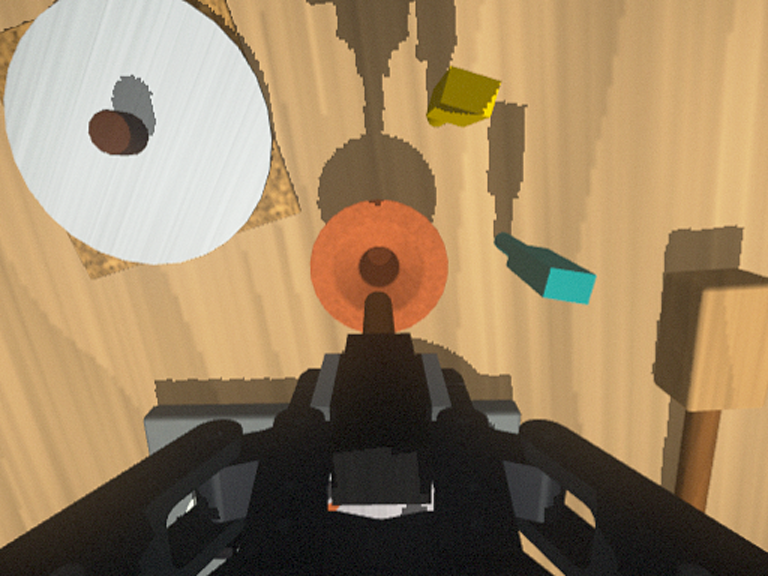

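View pics/x34b.png

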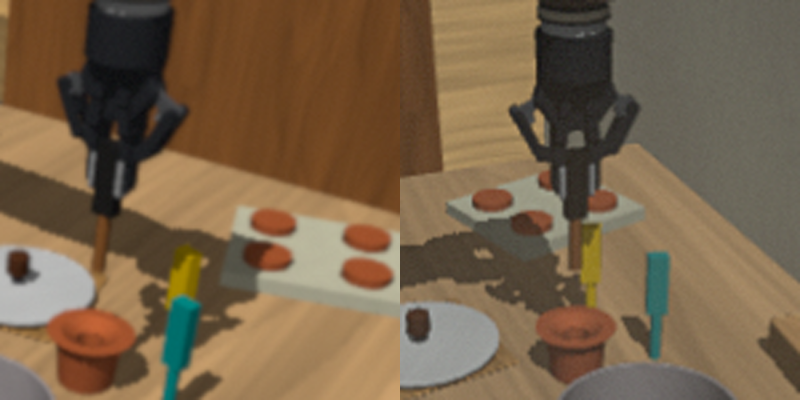

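Request:
jog_arm:
  steps:
    - [0,0.3,0,0,0,0,-1]
    - [0,0.4,0,0,0,0,-1]
    - [0,0.4,0,0,0,0,-1]
    - [0,0.4,0,0,0,0,-1]
    - [0,0.3,0,0,0,0,-1]
    - [0,0.3,0,0,0,0,-1]
    - [0,0.3,0,0,0,0,-1]
    - [0,0.2,0,0,0,0,-1]
    - [0,0.2,0,0,0,0,-1]
    - [0,0.15,0,0,0,0,-1]
    - [0,0.1,0,0,0,0,-1]
    - [0,0.05,0,0,0,0,-1]
    - [0,0,0,0,0,0,-1]
    - [0,0,0,0,0,0,-1]

```text
time_s: 48.22
tcp_pos: [0.6458, 0.2078, 0.1696]
tool_rot: [-90.0, -0.0, -7.5]
contact_force: [0.5, -0.7, -0.1]
grip_width: 0.0228
```

Request:
jog_arm:
  steps:
    - [0,0.06,0,0,0,0,-1]
    - [0,0.05,0,0,0,0,-1]
    - [0,0.02,0,0,0,0,-1]
    - [0,0,0,0,0,0,-1]
    - [0,0,0,0,0,0,-1]

```text
time_s: 48.63
tcp_pos: [0.6456, 0.2078, 0.1642]
tool_rot: [-90.0, -0.0, -7.5]
contact_force: [-0.1, 0.3, 0.1]
grip_width: 0.0232
```

Request:
jog_arm:
  steps:
    - [0,0.04,0,0,0,0,-1]
    - [0,0,0,0,0,0,-1]
    - [0,0,0,0,0,0,0.0]
    - [0,0,0,0,0,0,0.18]
    - [0,0,0,0,0,0,0.18]
    - [0,0,0,0,0,0,0.18]
    - [0,0,0,0,0,0,0.18]
  force: 50

```text
time_s: 49.22
tcp_pos: [0.6454, 0.2077, 0.1619]
tool_rot: [-90.0, 0.0, -7.5]
contact_force: [-0.4, -0.1, -0.3]
grip_width: 0.0504
```

Request:
jog_arm:
  steps:
    - [0,-0.2,0,0,0,0,0.18]
    - [0,-0.4,0,0,0,0,0.18]
    - [0,-0.4,0,0,0,0,0.18]
    - [0,-0.4,0,0,0,0,0.18]
    - [0,-0.4,0,0,0,0,0.18]
    - [0,-0.4,0,0,0,0,0.18]
    - [0,-0.4,0,0,0,0,0.18]
    - [0,-0.4,0,0,0,0,0.18]
    - [0,-0.3,0,0,0,0,0.18]
    - [0,-0.1,0,0,0,0,0.5]
    - [0,0,0,0,0,0,1]
    - [0,0,0,0,0,0,1]

```text
time_s: 50.22
tcp_pos: [0.6453, 0.2077, 0.2979]
tool_rot: [-90.0, 0.0, -7.5]
contact_force: [0.8, 0.7, -0.4]
grip_width: 0.0837
```

```bash
python3 -c "
from h import *
go(.4875,.3215,.30)
sh('wrist','w21')
S,cs=sh('scene','x3',(210,110,180,180),4); D,cd=sh('side','x4',(170,110,180,180),4)
a=np.hstack([cv2.resize(cv2.imread('pics/x%d.png'%i),(400,400)) for i in (3,4)]);cv2.imwrite('pics/x34c.png',a)
"
```

```text
t 50.2 tcp [0.6453 0.2077 0.2979] yaw -7.48 tilt(y axis) [-0.001 -0.    -1.   ] w 0.0837 F [ 0.8  0.7 -0.4]
  total shift tool units [-4.283 -0.051  2.307]   (now-axes) [-4.283 -0.051  2.307]
```

View pics/w21.png

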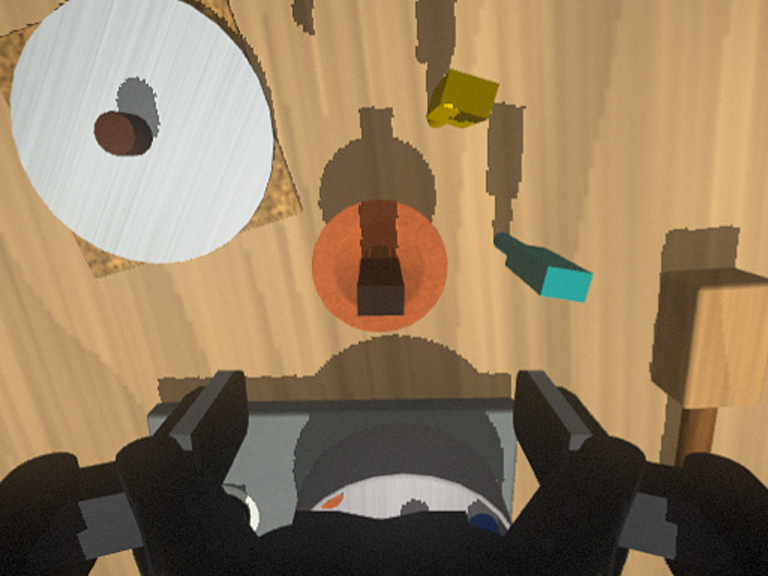

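View pics/x34c.png

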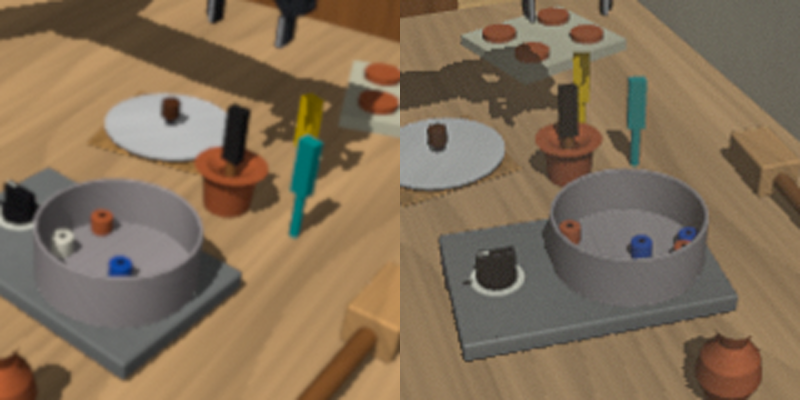

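Request:
jog_arm:
  steps:
    - [0,0,-0.3,0,0,0,1]
    - [0,0,-0.6,0,0,0,1]
    - [0,0,-0.6,0,0,0,1]
    - [0,0,-0.6,0,0,0,1]
    - [0,0,-0.6,0,0,0,1]
    - [0,0,-0.6,0,0,0,1]
    - [0,0,-0.6,0,0,0,1]
    - [0,0,-0.6,0,0,0,1]
    - [0,0,-0.6,0,0,0,1]
    - [0,0,-0.3,0,0,0,1]
    - [0,0,-0.2,0,0,0,1]
    - [0,0,0,0,0,0,1]
    - [0,0,0,0,0,0,1]

```text
time_s: 51.45
tcp_pos: [0.6163, -0.0142, 0.2981]
tool_rot: [-90.0, 0.0, -7.5]
contact_force: [-0.0, 0.3, 1.0]
grip_width: 0.0854
```

```bash
python3 -c "
from h import *
go(.4875,.3215,.30)
s,c=sh('wrist','w22')
cv2.imwrite('pics/w22raw.png',s['image'][:,:,::-1])
im=cv2.imread('pics/w22.png')
a=np.linspace(0,2*np.pi,60)
for r,z,col in((.086,.095,(0,255,0)),(.090,.095,(0,0,255))):
    for q in proj(np.c_[.632+r*np.cos(a),-.018+r*np.sin(a),a*0+z],c): cv2.circle(im,tuple(int(round(t*1.5+.25)) for t in q),1,col,-1)
cv2.imwrite('pics/w22o.png',im)
np.savez('w22.npz',T=c[0],K=c[1],D=c[2])
"
```

```text
t 51.5 tcp [ 0.6163 -0.0142  0.2981] yaw -7.51 tilt(y axis) [-0.     0.001 -1.   ] w 0.0854 F [-0.   0.3  1. ]
  total shift tool units [-4.289 -0.041  7.9  ]   (now-axes) [-4.289 -0.041  7.9  ]
```

View pics/w22o.png

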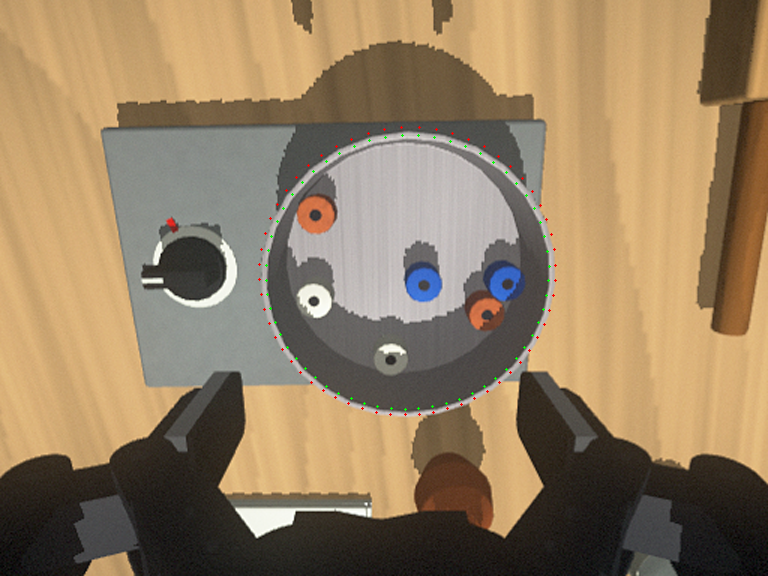

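Request:
jog_arm:
  steps:
    - [-0.12,0,0.2,0,0,0,1]
    - [-0.25,0,0.45,0,0,0,1]
    - [-0.25,0,0.45,0,0,0,1]
    - [-0.25,0,0.45,0,0,0,1]
    - [-0.25,0,0.45,0,0,0,1]
    - [-0.25,0,0.45,0,0,0,1]
    - [-0.25,0,0.45,0,0,0,1]
    - [-0.25,0,0.45,0,0,0,1]
    - [-0.25,0,0.45,0,0,0,1]
    - [-0.25,0,0.45,0,0,0,1]
    - [-0.25,0,0.45,0,0,0,1]
    - [-0.25,0,0.45,0,0,0,1]
    - [-0.25,0,0.45,0,0,0,1]
    - [-0.25,0,0.45,0,0,0,1]
    - [-0.25,0,0.45,0,0,0,1]
    - [-0.25,0,0.45,0,0,0,1]
    - [-0.25,0,0.45,0,0,0,1]
    - [-0.25,0,0.45,0,0,0,1]
    - [0,0,0.05,0,0,0,1]
    - [0,0,0,0,0,0,1]

```text
time_s: 53.17
tcp_pos: [0.4829, 0.3236, 0.2983]
tool_rot: [-90.0, 0.0, -7.3]
contact_force: [0.5, -0.6, 0.4]
grip_width: 0.0858
```

```bash
python3 -c "
from h import *
go(.4872,.3215,.0998)
s,c=sh('wrist','w23')
print(proj([[.4872,.3215,.054]],c)*1.5)
"
```

```text
t 53.2 tcp [0.4829 0.3236 0.2983] yaw -7.26 tilt(y axis) [-0.  0. -1.] w 0.0858 F [ 0.5 -0.6  0.4]
  total shift tool units [ 0.113  4.963 -0.039]   (now-axes) [ 0.113  4.963 -0.039]
[[386.84402683 267.56286692]]
```

View pics/w23.png

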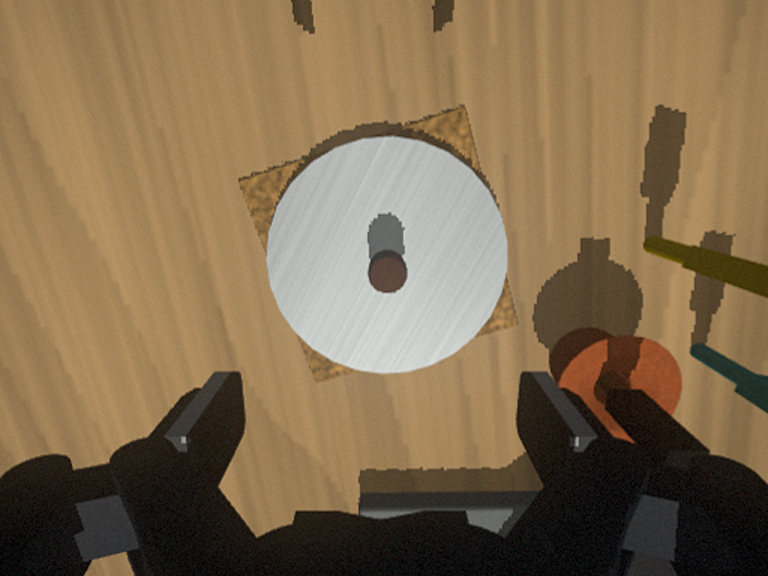

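Request:
jog_arm:
  steps:
    - [0.1,0.3,-0.08,0,0,0,1]
    - [0,0.5,0,0,0,0,1]
    - [0,0.5,0,0,0,0,1]
    - [0,0.5,0,0,0,0,1]
    - [0,0.5,0,0,0,0,1]
    - [0,0.5,0,0,0,0,1]
    - [0,0.5,0,0,0,0,1]
    - [0,0.5,0,0,0,0,1]
    - [0,0.4,0,0,0,0,1]
    - [0,0.3,0,0,0,0,1]
    - [0,0.2,0,0,0,0,1]
    - [0,0.15,0,0,0,0,1]
    - [0,0.1,0,0,0,0,1]
    - [0,0,0,0,0,0,1]
    - [0,0,0,0,0,0,1]

```text
time_s: 54.47
tcp_pos: [0.4882, 0.3181, 0.1009]
tool_rot: [-90.0, -0.1, -7.5]
contact_force: [-0.5, 0.2, 0.8]
grip_width: 0.0853
```

Request:
jog_arm:
  steps:
    - [0,0,0,0,0,0,-1]
    - [0,0,0,0,0,0,-1]
    - [0,0,0,0,0,0,-1]
    - [0,0,0,0,0,0,-1]
    - [0,0,0,0,0,0,-1]
    - [0,0,0,0,0,0,-1]
    - [0,0,0,0,0,0,-1]
    - [0,0,0,0,0,0,-1]
    - [0,0,0,0,0,0,-1]
    - [0,0,0,0,0,0,-1]
  force: 60

```text
time_s: 55.3
tcp_pos: [0.488, 0.3182, 0.1009]
tool_rot: [-90.0, -0.0, -7.5]
contact_force: [-1.8, -0.2, 4.9]
grip_width: 0.0259
```

```bash
python3 -c "
from h import *
go(.632,-.018,.28)
s,c=sh('wrist','w24')
o=arm.get_obs()
h=cv2.cvtColor(s['image'],cv2.COLOR_RGB2HSV)
print((ray([[381/1.5,435/1.5]],.054,c)-o['tcp_pos']).round(4))
"
```

```text
t 55.3 tcp [0.488  0.3182 0.1009] yaw -7.49 tilt(y axis) [ 0.  0. -1.] w 0.0259 F [-1.8 -0.2  4.9]
  total shift tool units [ 4.667 -4.479 -7.863]   (now-axes) [ 4.667 -4.479 -7.863]
[[-0.0006 -0.0052 -0.0469]]
```

View pics/w24.png

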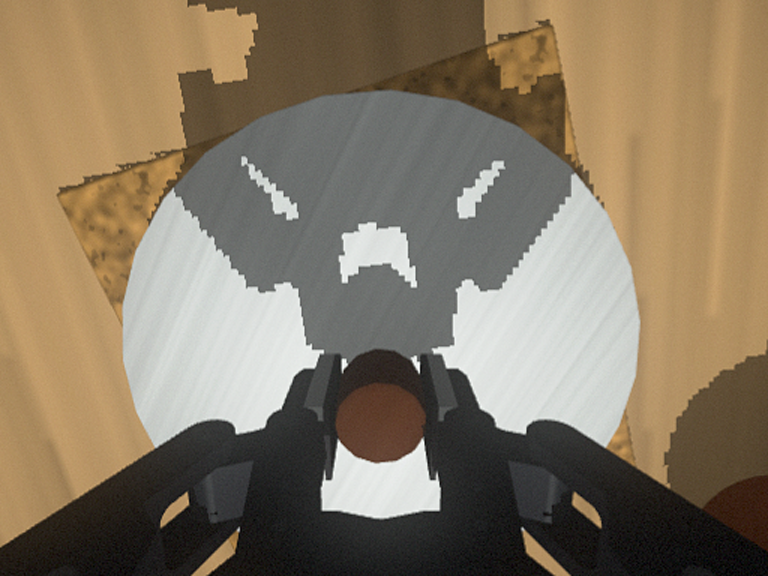

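Request:
jog_arm:
  steps:
    - [0,-0.1,0,0,0,0,-1]
    - [0,-0.3,0,0,0,0,-1]
    - [0,-0.4,0,0,0,0,-1]
    - [0,-0.4,0,0,0,0,-1]
    - [0,-0.4,0,0,0,0,-1]
    - [0,-0.4,0,0,0,0,-1]
    - [0,-0.4,0,0,0,0,-1]
    - [0,-0.4,0,0,0,0,-1]
    - [0,-0.4,0,0,0,0,-1]
    - [0,-0.4,0,0,0,0,-1]
    - [0,-0.4,0,0,0,0,-1]
    - [0,-0.3,0,0,0,0,-1]
    - [0,-0.2,0,0,0,0,-1]
    - [0,-0.1,0,0,0,0,-1]
    - [0,0,0,0,0,0,-1]

```text
time_s: 56.6
tcp_pos: [0.4879, 0.3181, 0.285]
tool_rot: [-90.0, -0.1, -7.5]
contact_force: [0.1, -0.1, -3.5]
grip_width: 0.0258
```

Request:
jog_arm:
  steps:
    - [0,0,-0.2,0,0,0,-1]
    - [0,0,-0.4,0,0,0,-1]
    - [0,0,-0.45,0,0,0,-1]
    - [0,0,-0.45,0,0,0,-1]
    - [0,0,-0.45,0,0,0,-1]
    - [0,0,-0.45,0,0,0,-1]
    - [0,0,-0.45,0,0,0,-1]
    - [0,0,-0.45,0,0,0,-1]
    - [0.3,0,-0.45,0,0,0,-1]
    - [0.4,0,-0.45,0,0,0,-1]
    - [0.4,0,-0.45,0,0,0,-1]
    - [0.4,0,-0.45,0,0,0,-1]
    - [0.4,0,-0.45,0,0,0,-1]
    - [0.4,0,-0.45,0,0,0,-1]
    - [0.4,0,-0.45,0,0,0,-1]
    - [0.4,0,-0.45,0,0,0,-1]
    - [0.4,0,-0.45,0,0,0,-1]
    - [0.4,0,-0.4,0,0,0,-1]
    - [0.4,0,-0.1,0,0,0,-1]
    - [0.3,0,0,0,0,0,-1]

```text
time_s: 58.27
tcp_pos: [0.629, -0.0204, 0.2828]
tool_rot: [-90.1, 0.1, -7.6]
contact_force: [-0.2, -0.4, -3.0]
grip_width: 0.0264
```

Request:
jog_arm:
  steps:
    - [0,0,0,0,0,0,-1]
    - [0,0,0,0,0,0,-1]
    - [0,0,0,0,0,0,-1]

```text
time_s: 58.52
tcp_pos: [0.628, -0.0175, 0.2833]
tool_rot: [-90.0, 0.2, -7.5]
contact_force: [-1.4, -0.5, -3.4]
grip_width: 0.0265
```

```bash
python3 -c "
from h import *
go(.632,-.017,.189)
sh('wrist','w25')
S,cs=sh('scene','x3',(180,80,180,180),4); D,cd=sh('side','x4',(190,80,180,180),4)
a=np.hstack([cv2.resize(cv2.imread('pics/x%d.png'%i),(400,400)) for i in (3,4)]);cv2.imwrite('pics/x34d.png',a)
"
```

```text
t 58.5 tcp [ 0.628  -0.0175  0.2833] yaw -7.5 tilt(y axis) [-0.003  0.    -1.   ] w 0.0265 F [-1.4 -0.5 -3.4]
  total shift tool units [0.103 2.356 0.026]   (now-axes) [0.103 2.356 0.026]
```

View pics/x34d.png

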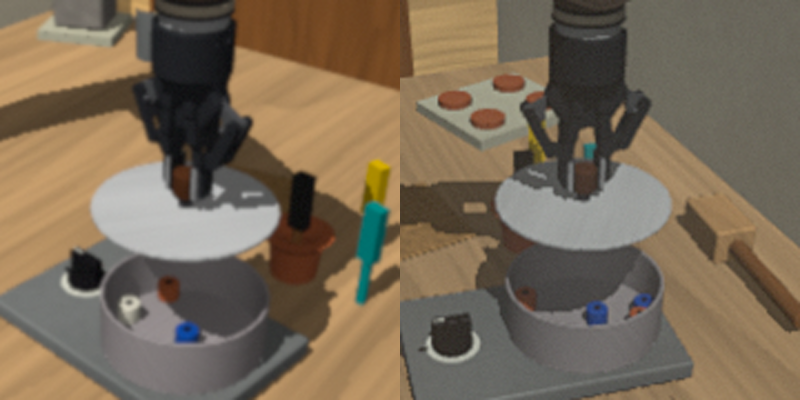

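View pics/w25.png

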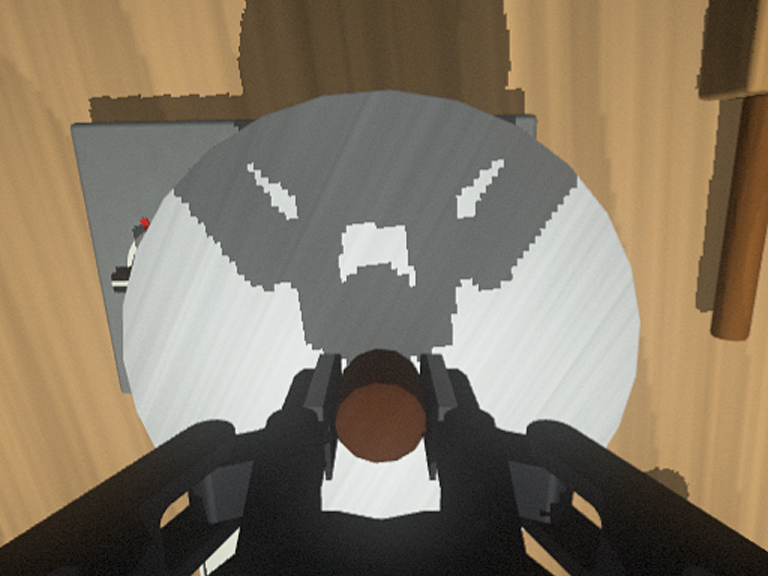

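Request:
jog_arm:
  steps:
    - [0.05,0.2,0.01,0,0,0,-1]
    - [0.05,0.4,0.01,0,0,0,-1]
    - [0,0.4,0,0,0,0,-1]
    - [0,0.4,0,0,0,0,-1]
    - [0,0.4,0,0,0,0,-1]
    - [0,0.2,0,0,0,0,-1]
    - [0,0.1,0,0,0,0,-1]
    - [0,0,0,0,0,0,-1]
    - [0,0,0,0,0,0,-1]

```text
time_s: 59.42
tcp_pos: [0.6337, -0.017, 0.2009]
tool_rot: [-90.0, -0.1, -7.5]
contact_force: [-0.3, -0.0, -2.6]
grip_width: 0.0261
```

Request:
jog_arm:
  steps:
    - [0,0.07,0,0,0,0,-1]
    - [0,0.07,0,0,0,0,-1]
    - [0,0.05,0,0,0,0,-1]
    - [0,0.05,0,0,0,0,-1]
    - [0,0,0,0,0,0,-1]
    - [0,0,0,0,0,0,-1]

```text
time_s: 59.92
tcp_pos: [0.6332, -0.017, 0.1905]
tool_rot: [-90.0, 0.0, -7.5]
contact_force: [0.3, 1.3, -2.9]
grip_width: 0.0262
```

Request:
jog_arm:
  steps:
    - [0,0.05,0,0,0,0,-1]
    - [0,0.05,0,0,0,0,-1]
    - [0,0.03,0,0,0,0,-1]
    - [0,0,0,0,0,0,-1]
    - [0,0,0,0,0,0,-1]

```text
time_s: 60.33
tcp_pos: [0.6332, -0.0169, 0.1853]
tool_rot: [-90.0, 0.0, -7.5]
contact_force: [0.7, -0.2, -3.9]
grip_width: 0.0264
```

Request:
jog_arm:
  steps:
    - [0,0.03,0,0,0,0,-1]
    - [0,0.03,0,0,0,0,-1]
    - [0,0,0,0,0,0,-1]
    - [0,0,0,0,0,0,-1]

```text
time_s: 60.67
tcp_pos: [0.6336, -0.017, 0.1839]
tool_rot: [-90.0, -0.0, -7.5]
contact_force: [-0.6, 0.7, 1.1]
grip_width: 0.0258
```

Seated (contact at the expected 0.1839). Release and rise.

Request:
jog_arm:
  steps:
    - [0,0,0,0,0,0,1]
    - [0,0,0,0,0,0,1]
    - [0,0,0,0,0,0,1]
    - [0,0,0,0,0,0,1]
    - [0,0,0,0,0,0,1]
    - [0,0,0,0,0,0,1]
    - [0,-0.2,0,0,0,0,1]
    - [0,-0.5,0,0,0,0,1]
    - [0,-0.5,0,0,0,0,1]
    - [0,-0.5,0,0,0,0,1]
    - [0,-0.5,0,0,0,0,1]
    - [0,-0.4,0,0,0,0,1]
    - [0,-0.3,0,0,0,0,1]
    - [0,0,0,0,0,0,1]
    - [0,0,0,0,0,0,1]

```text
time_s: 61.92
tcp_pos: [0.6335, -0.017, 0.2999]
tool_rot: [-90.0, -0.1, -7.5]
contact_force: [-0.2, 0.0, 0.3]
grip_width: 0.0854
```

```bash
python3 -c "
from h import *
go(.478,-.0005,.25,-6.2)
sh('wrist','w26')
S,cs=sh('scene','x3',(160,140,180,180),4); D,cd=sh('side','x4',(170,130,180,180),4)
a=np.hstack([cv2.resize(cv2.imread('pics/x%d.png'%i),(400,400)) for i in (3,4)]);cv2.imwrite('pics/x34e.png',a)
"
```

```text
t 61.9 tcp [ 0.6335 -0.017   0.2999] yaw -7.48 tilt(y axis) [ 0.002 -0.    -1.   ] w 0.0854 F [-0.2  0.   0.3]
  ry units total -0.26
  total shift tool units [-3.911  1.242 -0.009]   (now-axes) [-3.91   1.242 -0.097]
```

View pics/x34e.png

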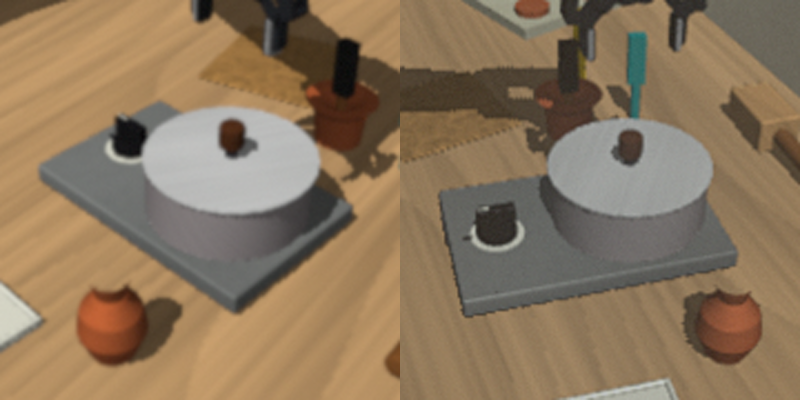

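View pics/w26.png

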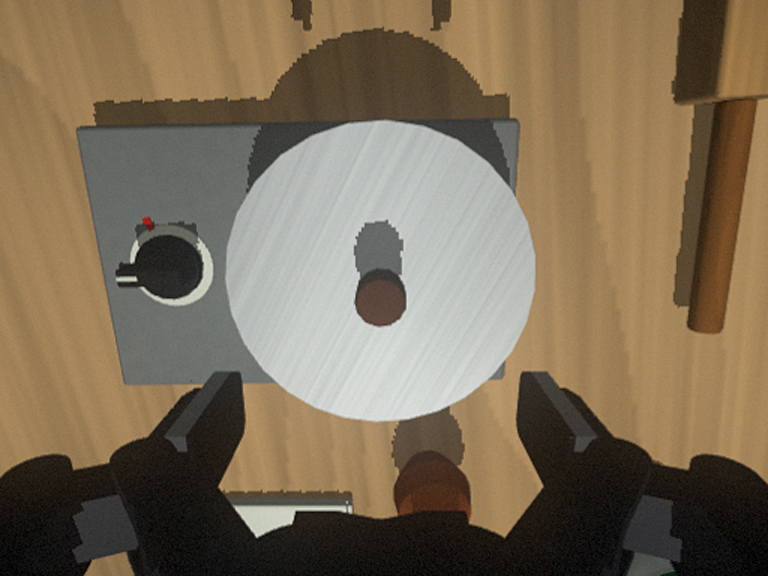

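Request:
jog_arm:
  steps:
    - [-0.3,0,0,0,0,0,1]
    - [-0.5,0,0,0,0,0,1]
    - [-0.5,0,0,0,0,0,1]
    - [-0.5,0,0,0,0,0,1]
    - [-0.5,0,0,0,0,0,1]
    - [-0.5,0,-0.05,0,0,0,1]
    - [-0.5,0,-0.05,0,0,0,1]
    - [-0.4,0,0,0,0,0,1]
    - [-0.2,0,0,0,0,0,1]
    - [0,0,0,0,0,0,1]

```text
time_s: 62.9
tcp_pos: [0.4768, -0.0003, 0.2981]
tool_rot: [-90.0, 0.1, -7.5]
contact_force: [0.7, 0.0, 0.6]
grip_width: 0.0851
```

Request:
jog_arm:
  steps:
    - [0,0,0,0,-0.96,0,0.18]
    - [0,0,0,0,-0.96,0,0.18]
    - [0,0,0,0,-0.96,0,0.18]
    - [0,0,0,0,-0.96,0,0.18]
    - [0,0,0,0,-0.96,0,0.18]
    - [0,0,0,0,-0.96,0,0.18]
    - [0,0,0,0,-0.96,0,0.18]
    - [0,0,0,0,-0.96,0,0.18]
    - [0,0,0,0,-0.96,0,0.18]
    - [0,0,0,0,-0.96,0,0.18]
    - [0,0,0,0,-0.96,0,0.18]
    - [0,0,0,0,-0.96,0,0.18]
    - [0,0,0,0,-0.96,0,0.18]
    - [0,0,0,0,-0.96,0,0.18]
    - [0,0,0,0,-0.96,0,0.18]
    - [0,0,0,0,-0.96,0,0.18]
    - [0,0,0,0,-0.96,0,0.18]
    - [0,0,0,0,-0.96,0,0.18]
    - [0,0,0,0,-0.96,0,0.18]
    - [0,0,0,0,0,0,0.18]

```text
time_s: 64.57
tcp_pos: [0.4789, -0.0008, 0.2987]
tool_rot: [-90.0, -0.0, 83.8]
contact_force: [0.7, 0.3, 0.5]
grip_width: 0.0504
```

Request:
jog_arm:
  steps:
    - [0,0.5,0,0,0,0,0.18]
    - [0,0.5,0,0,0,0,0.18]
    - [0,0.5,0,0,0,0,0.18]
    - [0,0.5,0,0,0,0,0.18]
    - [0,0.3,0,0,0,0,0.18]
    - [0,0,0,0,0,0,0.18]
    - [0,0,0,0,0,0,0.18]

```text
time_s: 65.15
tcp_pos: [0.4782, -0.0007, 0.2064]
tool_rot: [-89.9, -0.0, 83.6]
contact_force: [0.4, 0.1, -0.3]
grip_width: 0.0503
```

```bash
python3 -c "
from h import *
go(.478,-.0005,.117,83.8)
s,c=sh('wrist','w27')
"
```

```text
t 65.2 tcp [ 0.4782 -0.0007  0.2064] yaw 83.63 tilt(y axis) [-0.002  0.    -1.   ] w 0.0503 F [ 0.4  0.1 -0.3]
  ry units total -0.03
  total shift tool units [3.000e-03 2.235e+00 1.000e-03]   (now-axes) [3.000e-03 2.235e+00 1.000e-03]
```

View pics/w27.png

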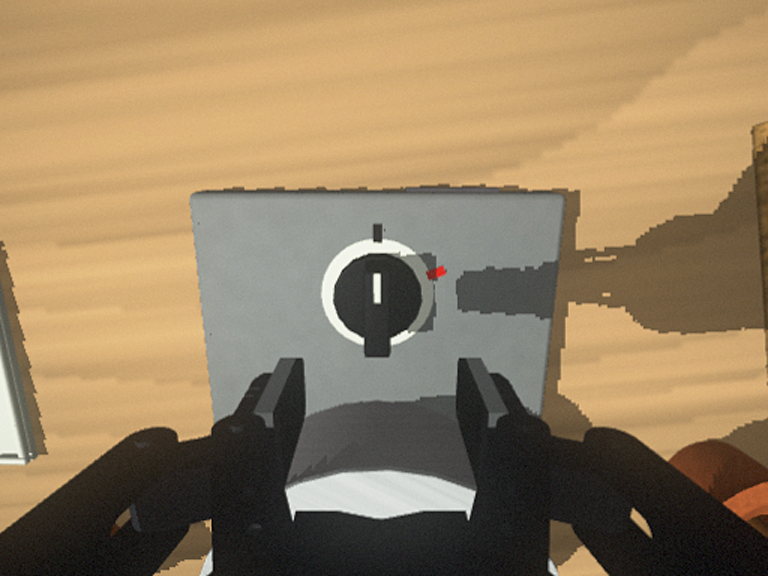

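Request:
jog_arm:
  steps:
    - [-0.03,0.3,0,0,0,0,0.18]
    - [0,0.5,0,0,0,0,0.18]
    - [0,0.5,0,0,0,0,0.18]
    - [0,0.4,0,0,0,0,0.18]
    - [0,0.3,0,0,0,0,0.18]
    - [0,0.15,0,0,0,0,0.18]
    - [0,0.05,0,0,0,0,0.18]
    - [0,0,0,0,0,0,0.18]
    - [0,0,0,0,0,0,0.18]

```text
time_s: 65.95
tcp_pos: [0.479, -0.002, 0.1204]
tool_rot: [-90.1, 0.0, 83.7]
contact_force: [0.2, -0.1, 0.1]
grip_width: 0.0502
```

Request:
jog_arm:
  steps:
    - [0,0,0,0,0,0,-1]
    - [0,0,0,0,0,0,-1]
    - [0,0,0,0,0,0,-1]
    - [0,0,0,0,0,0,-1]
    - [0,0,0,0,0,0,-1]
    - [0,0,0,0,0,0,-1]
    - [0,0,0,0,0,0,-1]
    - [0,0,0,0,0,0,-1]
  force: 50

```text
time_s: 66.62
tcp_pos: [0.4784, -0.0022, 0.12]
tool_rot: [-90.0, 0.0, 83.7]
contact_force: [-3.1, -2.4, 5.3]
grip_width: 0.0119
```

```bash
python3 -c "
from h import *
go(.478,-.0005,.117,15)
s,c=sh('wrist','w28')
"
```

```text
t 66.6 tcp [ 0.4784 -0.0022  0.12  ] yaw 83.73 tilt(y axis) [ 0.001 -0.001 -1.   ] w 0.0119 F [-3.1 -2.4  5.3]
  ry units total 13.75
  total shift tool units [0.001 0.074 0.045]   (now-axes) [0.042 0.074 0.015]
```

View pics/w28.png

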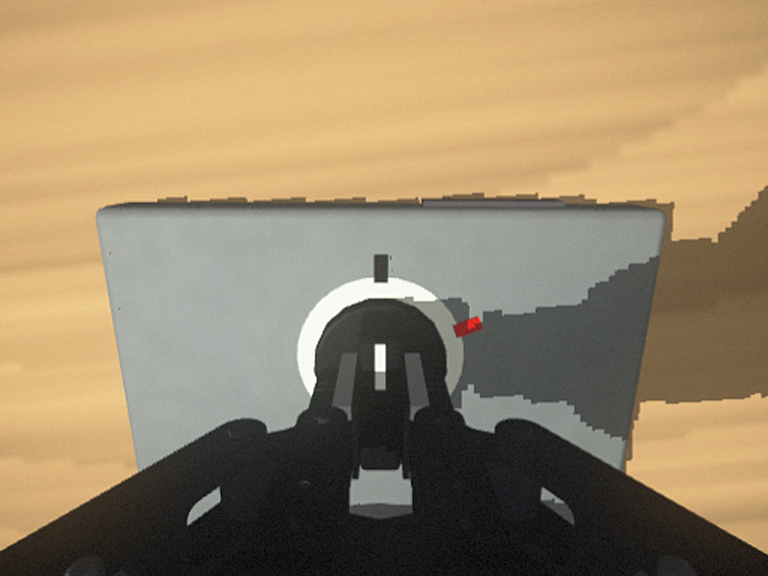

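Request:
jog_arm:
  steps:
    - [0,0,0,0,0.3,0,-1]
    - [0,0,0,0,0.6,0,-1]
    - [0,0,0,0,0.6,0,-1]
    - [0,0,0,0,0.6,0,-1]
    - [0,0,0,0,0.6,0,-1]
    - [0,0,0,0,0.6,0,-1]
    - [0,0,0,0,0.6,0,-1]
    - [0,0,0,0,0.6,0,-1]
    - [0,0,0,0,0.5,0,-1]
    - [0,0,0,0,0,0,-1]

```text
time_s: 67.5
tcp_pos: [0.4784, -0.0023, 0.12]
tool_rot: [-90.1, 0.0, 58.7]
contact_force: [-1.7, -2.2, 5.9]
grip_width: 0.0117
```

```bash
python3 -c "
from h import *
print(arm.get_obs()['ft_torque'])
go(.478,-.0005,.117,15)
s,c=sh('wrist','w29')
"
```

```text
[-0.40801081  0.34245529  0.01176825]
t 67.5 tcp [ 0.4784 -0.0023  0.12  ] yaw 58.67 tilt(y axis) [ 0.001 -0.001 -1.   ] w 0.0117 F [-1.7 -2.2  5.9]
  ry units total 8.73
  total shift tool units [0.001 0.075 0.047]   (now-axes) [0.033 0.075 0.033]
```

View pics/w29.png

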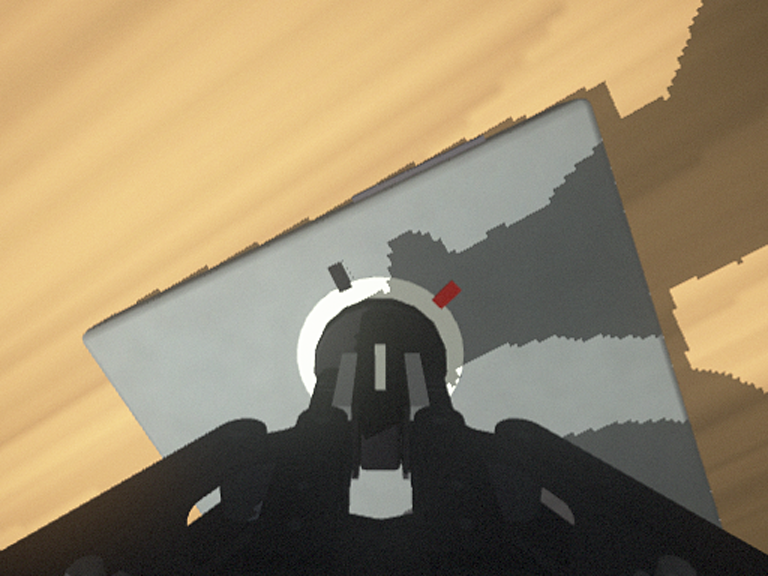

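Turning with the grip. Continue.

Request:
jog_arm:
  steps:
    - [0,0,0,0,0.6,0,-1]
    - [0,0,0,0,0.6,0,-1]
    - [0,0,0,0,0.6,0,-1]
    - [0,0,0,0,0.6,0,-1]
    - [0,0,0,0,0.6,0,-1]
    - [0,0,0,0,0.6,0,-1]
    - [0,0,0,0,0.6,0,-1]
    - [0,0,0,0,0.6,0,-1]
    - [0,0,0,0,0.6,0,-1]
    - [0,0,0,0,0.6,0,-1]
    - [0,0,0,0,0.6,0,-1]
    - [0,0,0,0,0.6,0,-1]
    - [0,0,0,0,0.6,0,-1]
    - [0,0,0,0,0.6,0,-1]
    - [0,0,0,0,0.2,0,-1]
    - [0,0,0,0,0,0,-1]
    - [0,0,0,0,0,0,-1]

```text
time_s: 68.97
tcp_pos: [0.4783, -0.0024, 0.12]
tool_rot: [-90.1, 0.0, 15.7]
contact_force: [-1.7, -2.4, 6.7]
grip_width: 0.012
```

```bash
python3 -c "
from h import *
print(arm.get_obs()['ft_torque'])
go(.478,-.0005,.117,15)
s,c=sh('wrist','w30')
"
```

```text
[-0.56413948  0.49794358 -0.09659664]
t 69.0 tcp [ 0.4783 -0.0024  0.12  ] yaw 15.71 tilt(y axis) [ 0.    -0.001 -1.   ] w 0.012 F [-1.7 -2.4  6.7]
  ry units total 0.14
  total shift tool units [0.004 0.074 0.047]   (now-axes) [0.005 0.074 0.047]
```

View pics/w30.png

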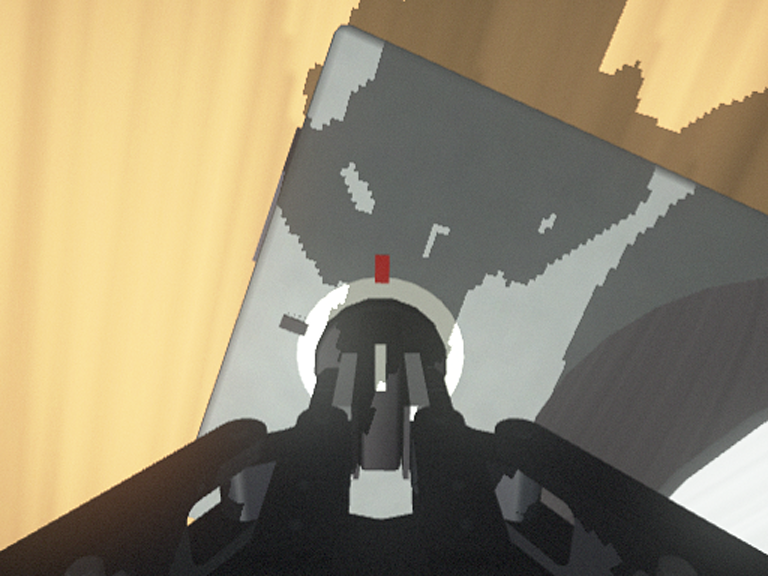

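Pointer sits at the red mark (381,268). Release slightly, rise, and check.

Request:
jog_arm:
  steps:
    - [0,0,0,0,0,0,-0.2]
    - [0,0,0,0,0,0,-0.2]
    - [0,0,0,0,0,0,-0.2]
    - [0,0,0,0,0,0,-0.2]
    - [0,-0.2,0,0,0,0,-0.2]
    - [0,-0.4,0,0,0,0,-0.2]
    - [0,-0.5,0,0,0,0,-0.2]
    - [0,-0.5,0,0,0,0,-0.2]
    - [0,-0.5,0,0,0,0,-0.2]
    - [0,-0.5,0,0,0,0,-0.2]
    - [0,-0.5,0,0,0,0,-0.2]
    - [0,-0.5,0,0,0,0,-0.2]
    - [0,-0.5,0,0,0,0,-0.2]
    - [0,-0.4,0,0,0,0,-0.2]
    - [0,0,0,0,0,0,0]
    - [0,0,0,0,0,0,0]

```text
time_s: 70.35
tcp_pos: [0.4783, -0.0018, 0.3002]
tool_rot: [-90.1, -0.1, 15.7]
contact_force: [-0.2, 0.5, -0.5]
grip_width: 0.0429
```

```bash
python3 -c "
from h import *
go(.478,-.0005,.3)
s,c=sh('wrist','w31'); sh('scene','s31'); sh('side','d31')
"
```

```text
t 70.3 tcp [ 0.4783 -0.0018  0.3002] yaw 15.72 tilt(y axis) [ 0.003 -0.    -1.   ] w 0.0429 F [-0.2  0.5 -0.5]
  total shift tool units [0.002 0.004 0.033]   (now-axes) [0.002 0.004 0.033]
```

View pics/w31.png

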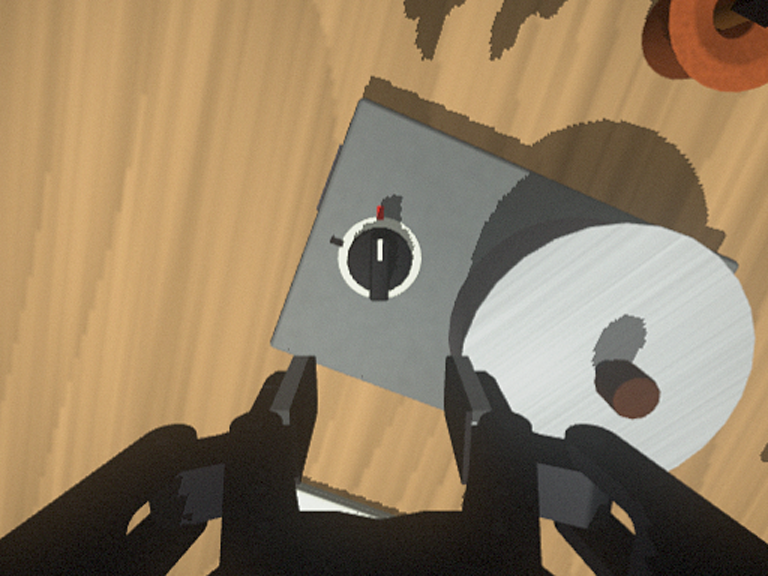

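View pics/s31.png

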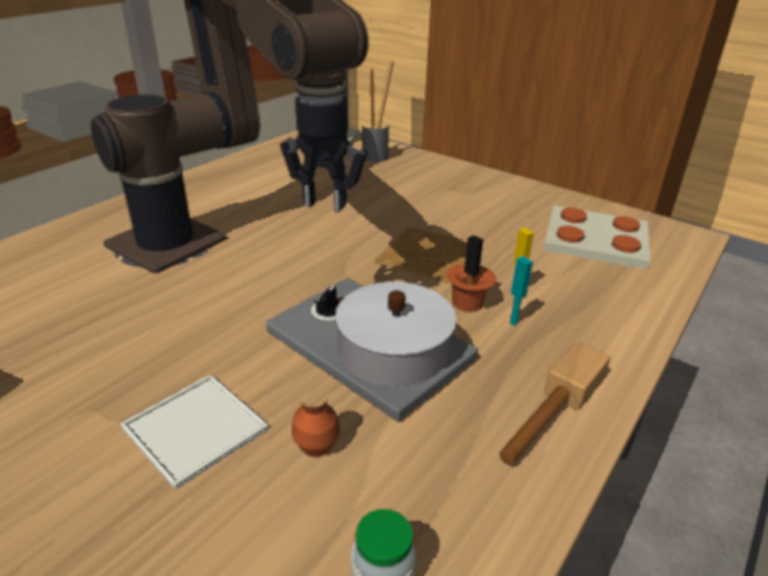

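View pics/d31.png

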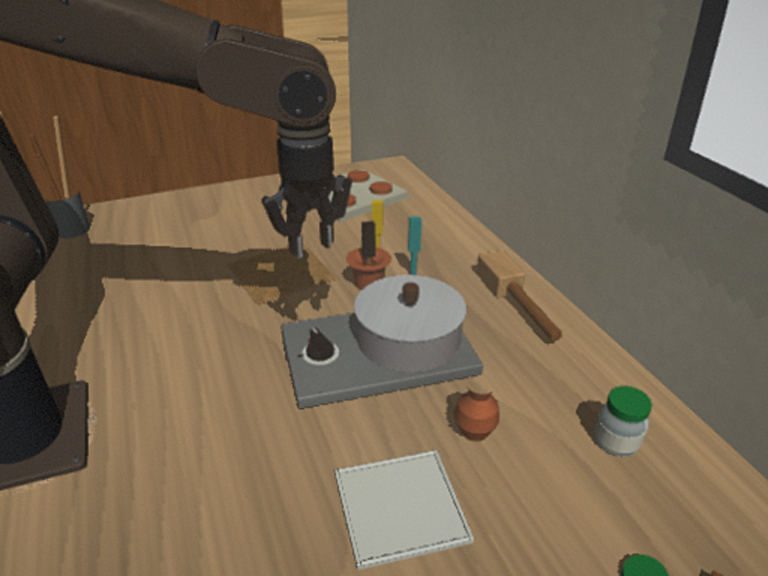

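The pictures show the dial pointer at the red mark (380,212 in the wrist view), the lid flat on the pan, the stick upright in its stand, the tray empty and the vase in place. I'm handing the job in.

```bash
python3 -c "
from rig import arm
print(arm.finish_job())"
```

```text
the job is handed in; nothing more can be done
None
```

The job is done and handed in at about 70 s. I did the steps in the order you asked:

- **Lid off:** set on the cork mat.
- **Blue beads:** there were two, and both went into the pan. No bead was seen knocked aside.
- **Stirring:** four full rounds at about 45 mm radius with the tip about 4 mm above the floor. The beads were pushed about. I added one short sweep through the middle because the rounds had not moved the centre bead.
- **Stick and lid:** the stick went back in its stand, then the lid went on the pan.
- **Dial:** turned about 68° clockwise, then released.

**Last checks:** from above I counted all six beads in the pan just before the lid went on. After the dial was released, the pictures showed:
- the dial staying at the red "on" mark
- the lid flat; it had touched at the height expected for a seated lid
- the stick upright in its stand
- the tray empty and the vase where it stood
- the gripper clear of everything, with contact force near zero

**Disagreements:** the wrist camera and the fixed cameras differed by 2–6 mm in y for some things. I relied mostly on the wrist view and checked from close up before most grasps. None of the checks failed.

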